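# Pack a batch of turned knobs into the carrying caddy

## Task

Get this batch of turned knobs ready to carry away: first lift the wooden caddy off the steel stand and set it down flat in the middle of the green mat, then pour the knobs out of the blue cup into the caddy and put the loose knobs from the bench in with them. Finish with every knob inside the caddy on the mat and the empty cup standing upright in the middle of its cork coaster; do not tip the caddy over and do not disturb the gouge, the wax jar or the sanding block.

Things in the scene. Friction and masses are not known exactly. Their poses are not given: they have to be found in the camera images.
- caddy: open wooden caddy, 200 mm (x) by 160 mm (y), 0.45 kg. Floor 8 mm thick; side walls at y = -80 and 80 (8 mm thick) and end walls at x = -100 and 100 (10 mm thick), 70 mm high. A 50 mm wide upright in the middle of each end wall rises to 135 mm and carries the rod handle. Origin: centre of the underside, z up. Starts on the stand, underside at z = 70 mm
- caddy_handle (a point): middle of the caddy's handle: a round wooden rod 20 mm thick running along the caddy's x between the uprights, 180 mm clear, its axis 115 mm above the caddy's underside; the openings on either side of it are 62 mm wide
- stand: fixed dark steel stand, top plate 225 mm (x) by 185 mm (y), 70 mm high; origin on the bench under its centre
- mat: fixed green mat lying on the bench, 240 mm (x) by 200 mm (y), 4 mm thick; origin under its centre. It may be on either side of the stand
- coaster: fixed round cork coaster, 110 mm across, 4 mm thick, origin under its centre; the cup stands on it at the start
- cup: blue round cup without handle, 90 mm tall, 62 mm across at the foot and 66 mm at the rim (outside), wall 3 mm, bottom 5 mm, about 0.15 kg; origin at the centre of its underside, z up. Holds 4 to 6 knobs at the start
- cup_rim (a point): centre of the cup's mouth, 90 mm above its underside
- gouge: bystander: turning gouge with dark wooden handle, 265 mm long, lying on the bench; origin near its middle
- waxjar: bystander: amber glass jar, 70 mm across, 80 mm tall; origin under its centre
- sander: bystander: cork sanding block 110 by 65 by 35 mm; origin under its centre
- knob1: turned wooden drawer knob, round, 25 mm across its widest band, 24 mm tall, foot 20 mm and top 18 mm across, 14 g; origin at the centre of its foot, z along its axis towards the top (a knob may lie on its side, its widest band touching the bench). In the cup at the start, always present
- knob2: turned wooden drawer knob, round, 25 mm across its widest band, 24 mm tall, foot 20 mm and top 18 mm across, 14 g; origin at the centre of its foot, z along its axis towards the top (a knob may lie on its side, its widest band touching the bench). In the cup at the start, always present
- knob3: turned wooden drawer knob, round, 25 mm across its widest band, 24 mm tall, foot 20 mm and top 18 mm across, 14 g; origin at the centre of its foot, z along its axis towards the top (a knob may lie on its side, its widest band touching the bench). In the cup at the start, always present
- knob4: turned wooden drawer knob, round, 25 mm across its widest band, 24 mm tall, foot 20 mm and top 18 mm across, 14 g; origin at the centre of its foot, z along its axis towards the top (a knob may lie on its side, its widest band touching the bench). In the cup at the start, absent in some runs
- knob5: turned wooden drawer knob, round, 25 mm across its widest band, 24 mm tall, foot 20 mm and top 18 mm across, 14 g; origin at the centre of its foot, z along its axis towards the top (a knob may lie on its side, its widest band touching the bench). In the cup at the start, absent in some runs
- knob6: turned wooden drawer knob, round, 25 mm across its widest band, 24 mm tall, foot 20 mm and top 18 mm across, 14 g; origin at the centre of its foot, z along its axis towards the top (a knob may lie on its side, its widest band touching the bench). In the cup at the start, absent in some runs
- knob7: turned wooden drawer knob, round, 25 mm across its widest band, 24 mm tall, foot 20 mm and top 18 mm across, 14 g; origin at the centre of its foot, z along its axis towards the top (a knob may lie on its side, its widest band touching the bench). Standing loose on the bench at the start, absent in some runs
- knob8: turned wooden drawer knob, round, 25 mm across its widest band, 24 mm tall, foot 20 mm and top 18 mm across, 14 g; origin at the centre of its foot, z along its axis towards the top (a knob may lie on its side, its widest band touching the bench). Standing loose on the bench at the start, absent in some runs
- knob9: turned wooden drawer knob, round, 25 mm across its widest band, 24 mm tall, foot 20 mm and top 18 mm across, 14 g; origin at the centre of its foot, z along its axis towards the top (a knob may lie on its side, its widest band touching the bench). Standing loose on the bench at the start, absent in some runs
- knob10: turned wooden drawer knob, round, 25 mm across its widest band, 24 mm tall, foot 20 mm and top 18 mm across, 14 g; origin at the centre of its foot, z along its axis towards the top (a knob may lie on its side, its widest band touching the bench). Standing loose on the bench at the start, absent in some runs
Not all that is in view belongs to the job. Several things look just like the cup: the one meant starts farthest to the robot's right.

How it is judged:
By the outcome, as a careful person would: the job done as asked, in the order asked, and still so for the second after the job is handed in, with the robot touching nothing.
Of knob4, knob5, knob6 only 1 to 3 are there at a start; the rules pass over those that are not, and their reading is None.
Of knob7, knob8, knob9, knob10 only 2 to 4 are there at a start; the rules pass over those that are not, and their reading is None.
At some moment in a run one of knob7, knob8, knob9, knob10 may be knocked a few centimetres aside while the robot is not near it.
It also fails if it takes over 210 s, if anything falls off the work surface, if the arm or the gripper's body presses on something with over 40 N, if the wrist force passes 120 N, or if a joint passes its speed limit or range.

## Robot

A 7-joint arm with a two-finger parallel gripper is mounted at the origin on the work surface. World frame = base frame: x ahead of the robot, y to its left, z up, the work surface at z = 0. Lengths are in m, angles in rad, forces in N, time in s.
With the tool pointing down it reaches from about 0.4 to 0.875 m from the base axis. Payload 19.3 kg.
Tool frame: the origin (TCP) lies between the finger pads; the fingertips stand 17 mm ahead of it and the grasp point (between the pads) lies 2 mm behind it; z points along the fingers, y is the line along which they close (so a half turn about z gives the same grasp; the last joint's range is limited). The gripper opens to 85 mm and grips with 20 to 120 N. Pads are 22 mm wide; open, the fingers measure 114 mm over their backs; the gripper's body (76 mm by 85 mm) begins 54 mm behind the grasp point. The pads swing forward as they close: fully open they stand 13 mm farther back than shut.
Start: joints at [-1.29, 0.521, -0.036, 1.599, 0.021, 1.021, -0.113], TCP at [0.215, 0.587, 0.224] pointing down, gripper open.
Joint ranges: [-2.91, 2.91], [-0.3, 2.13], [-1.5, 1.42], [0.17, 2.43], [-1.26, 4.41], [0.16, 1.93], [-2.52, 2.52]. Speed limits (rad/s): [1.89, 1.89, 2.39, 2.39, 3.01, 3.01, 3.01].

## Interface

Orientations are given as [roll, pitch, yaw] about the fixed x, y, z axes, in that order (R = Rz(yaw) Ry(pitch) Rx(roll)).
In Python, from workcell import bot gives the robot as it stands.
- The arm moves only by the shell command python3 -m inch 'ROWS' [FORCE]. ROWS is JSON, a list of rows, each a list of 7 numbers: the shift along the tool's x, y, z in units of 200 mm (1.0 is 200 mm), then the turn, a rotation vector about the tool's x, y, z in units of 90 degrees (1.0 is 90 degrees), then the opening, from 0 (shut) to 1 (fully open). In form: [[x, y, z, rx, ry, rz, grip], ...]. A call has 1 to 20 rows; each row is the pose to reach, as a shift and turn from the pose commanded when the call began, along the tool's axes at that moment; what a row does not reach only later rows make up. A row lasts 1/8 s, in which the tool goes at most 62.5 mm and 10.7 degrees, less where a joint would pass 70% of its speed; a pose out of reach is approached as far as the arm can. A call with a number of a shift or a turn outside -1 to 1 is refused whole. A call with a gripper value outside its range is refused whole. The fingers move at their own pace and stop on an object; FORCE is the grip in N (left out, the last holds). Time passes only in rows, so rows that repeat a pose let the fingers close. It gives the time, the measured TCP pose, the force, the opening and the grip force at its end, in the units of the state.
- bot.observe(): the state, without advancing time (a new reading comes with each control period).
- bot.grab_frame(name): name is "scene" or "top"; returns a dict with "img" (400x640x3 uint8, red, green, blue), "z_map" (400x640 float32, m along the optical axis (not along the pixel's ray), 0 where there is no reading), "vfov" (degrees; the focal length in pixels is half the picture's height over the tangent of half this angle, whatever the lens; pixels are square), "cx", "cy" (the principal point, pixels), "rvec" (rotation vector, rad) and "tvec" (3), from world to camera coordinates, as OpenCV has them. Camera axes: x right, y down, z forward; pixel columns grow to the right and rows downward; lengths in m; the calibration is good to about 2 mm. A picture is of the moment at which its call begins.
- bot.job_done(): hands the job in; it is judged then, once.
The state is a dict: "clock": time; "qpos": joint angles; "qd": joint speeds; "joint_efforts": joint torques, N m; "position": TCP position; "tool_rot": TCP orientation; "force": force on the tool from outside, world axes, zero at the start; "moment": the same for the moment, N m; "grip_width": finger opening in m; "finger_force": force on a finger pad.
Only numpy, scipy, OpenCV 4.12 (cv2) and the standard library are available. Lean on these libraries where they do the work, as an engineer would, in place of code of your own. Each camera call takes 0.05 s, during which the arm holds its last target. There are 200 camera calls.

## Working session

There is one attempt and no reset: what is moved stays moved. The work goes in short steps, Python scripts to look and compute and a shell command to move; the robot and the scene stay as the last step left them, time stands still between calls to the robot, and variables do not carry over. Pictures are saved under pics/ and viewed, at most 14 in all, crops included, and the job is handed in when it is done.

```bash
ls; mkdir -p pics; cat > h.py <<'E'
import numpy as np, cv2
from workcell import bot
from scipy.spatial.transform import Rotation as R
def cam(n):
    f=bot.grab_frame(n); f['f']=200/np.tan(np.radians(f['vfov'])/2)
    f['Rm']=R.from_rotvec(np.array(f['rvec']).ravel()).as_matrix(); f['t']=np.array(f['tvec']).ravel(); return f
def ray(f,u,v,z):
    d=f['Rm'].T@np.array([(u-f['cx'])/f['f'],(v-f['cy'])/f['f'],1]); c=-f['Rm'].T@f['t']
    return c+d*(z-c[2])/d[2]
def cloud(f):
    v,u=np.mgrid[:400,:640]; z=f['z_map']
    p=np.stack([(u-f['cx'])/f['f']*z,(v-f['cy'])/f['f']*z,z],-1)
    w=(p-f['t'])@f['Rm']; w[z==0]=np.nan; return w
def save(f,name,box=None,s=1):
    i=f['img'][:,:,::-1]
    if box: i=i[box[1]:box[3],box[0]:box[2]]
    cv2.imwrite('pics/'+name+'.png',cv2.resize(i,None,fx=s,fy=s,interpolation=cv2.INTER_CUBIC))
def state():
    s=bot.observe(); print(s['clock'],np.round(s['position'],4),np.round(s['tool_rot'],3),np.round(s['force'],1),s['grip_width'],s['finger_force'],np.round(s['qpos'],2))
    return s
def rel(p,yaw=None,s=None):
    "tool-frame shift (units) to world TCP p, and rotvec units to tool-down with given yaw"
    s=s or bot.observe(); Rt=R.from_euler('xyz',s['tool_rot'])
    sh=Rt.inv().apply(np.array(p)-s['position'])/.2
    rv=np.zeros(3)
    if yaw is not None: rv=(Rt.inv()*R.from_euler('xyz',[np.pi,0,yaw])).as_rotvec()/(np.pi/2)
    return np.round(sh,3),np.round(rv,3)
E
python3 - <<'E'
from h import *
state()
for n in('scene','top'):
    f=cam(n); save(f,n+'0',s=1.25); print(n,f['vfov'],f['cx'],f['cy'],-f['Rm'].T@f['t'],f['Rm'][2])
    np.savez(n+'0.npz',**{k:f[k] for k in f})
E
```

```text
pics
0.0 [0.2147 0.5866 0.2232] [-3.14   0.     2.791] [-0.2  0.2 -0.2] 0.08529165780040286 0.0 [-1.29  0.52 -0.04  1.6   0.02  1.02 -0.11]
scene 50.47372523274303 318.2138765064729 196.19829123189973 [ 0.99871612 -0.2493866   1.00547658] [-0.46995102  0.22267567 -0.85414377]
top 46.25228989584374 318.12852655130564 197.34710820395648 [0.26144965 0.01191441 1.48950304] [ 0.1867369  -0.01849768 -0.9822358 ]
```

View pics/scene0.png

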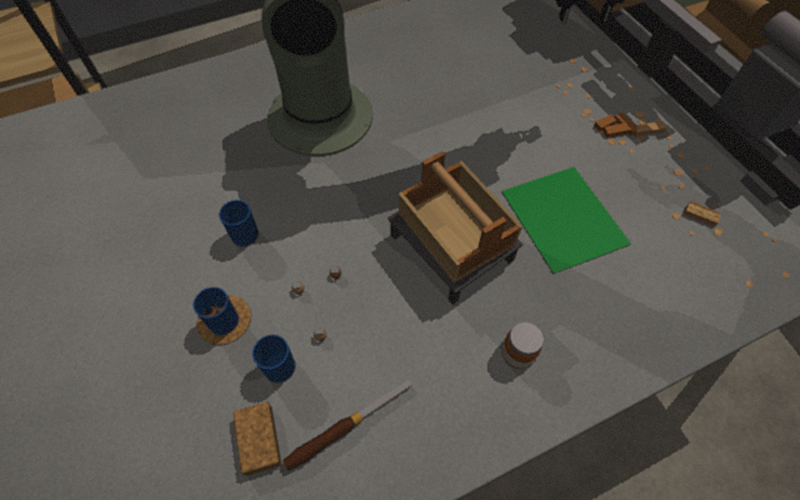

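View pics/top0.png

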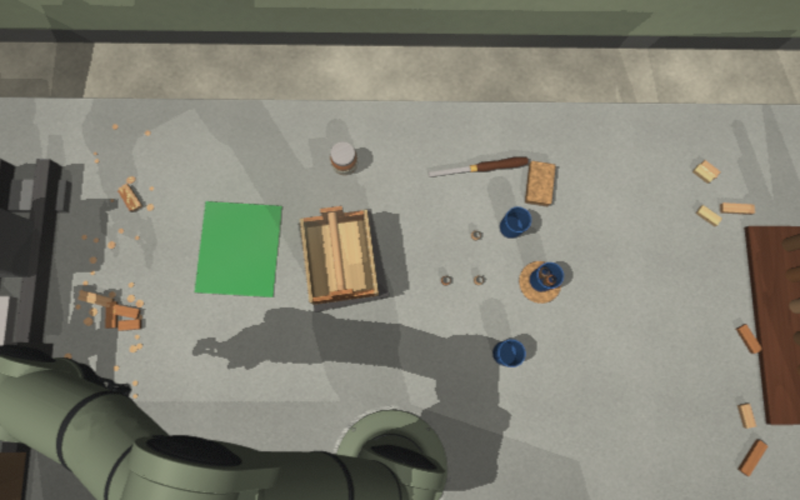

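The three blue cups in the 1.25x top picture are A (515,222), B (545,276) and C (509,352). B fits: it is farthest right (lowest y), stands on the coaster and holds knobs. Three loose knobs are at (476,235), (446,280) and (479,280). The mat is left of the stand. Next I measure everything and crop B to confirm.

```bash
python3 - <<'E'
from h import *
from scipy import ndimage as ni
F={n:dict(np.load(n+'0.npz')) for n in('scene','top')}
for n,f in F.items():
    w=cloud(f); hsv=cv2.cvtColor(f['img'],cv2.COLOR_RGB2HSV); H,S,V=cv2.split(hsv)
    print(n)
    reg=(w[...,0]>.3)&(w[...,0]<.95)&(abs(w[...,1])<.6)
    def blobs(m,lab,z,mn=15):
        L,k=ni.label(m)
        for i in range(1,k+1):
            a=(L==i).sum()
            if a<mn: continue
            v,u=ni.center_of_mass(L==i); c=np.nanmean(w[L==i],0)
            print(lab,a,round(u),round(v),np.round(ray(f,u,v,z)[:2],4),'cl',np.round(c,3))
    g=(H>45)&(H<80)&(S>150)&reg; blobs(g,'mat',.004,500)
    c=max(cv2.findContours(g.astype(np.uint8),0,1)[0],key=cv2.contourArea)
    P=np.array([ray(f,*p[0],.004)[:2] for p in c],np.float32); r=cv2.minAreaRect(P); print('mat rect',r)
    b=(H>100)&(H<125)&(S>120)&reg
    blobs(b,'blue',.05,200)
    # rims: points at z>.08
    L,k=ni.label(ni.binary_dilation(b,iterations=2)&(w[...,2]>.082)&(w[...,2]<.1)&b)
    for i in range(1,k+1):
        m=L==i
        if m.sum()<20: continue
        print(' rim',m.sum(),np.round([(w[m][:,j].min()+w[m][:,j].max())/2 for j in range(3)],4),np.round(np.ptp(w[m],axis=0),3))
    kz=(w[...,2]>.009)&(w[...,2]<.035)&reg&~b&(w[...,0]<.67)&(w[...,1]>-.25)&(w[...,1]<0)
    blobs(kz,'knob',.015,10)
    # handle rod / caddy top
    h=(w[...,2]>.185)&(w[...,2]<.215)&reg&(w[...,1]>0)
    P=w[h]; print('handle',h.sum(),P.min(0),P.max(0),cv2.minAreaRect(P[:,:2].astype(np.float32)))
    rod=(w[...,2]>.183)&(w[...,2]<.2)&reg&(w[...,1]>0); Q=w[rod]; print('rod fit',cv2.fitLine(Q[:,:2].astype(np.float32),cv2.DIST_HUBER,0,.001,.001).ravel(), np.median(Q,0))
    wl=(w[...,2]>.125)&(w[...,2]<.15)&reg&(w[...,1]>-.1); print('walls',cv2.minAreaRect(w[wl][:,:2].astype(np.float32)))
    if n=='top':
        cw=(H>5)&(H<25)&(S>100)&(w[...,2]<.012)&(w[...,1]<-.15)&reg&(w[...,0]>.4)&(w[...,0]<.62); c=[w[cw][:,j] for j in(0,1)]
        for (lab,mm) in (('cw',cw),): blobs(mm,lab,.004,30)
        c=np.vstack([q.reshape(-1,2) for q in cv2.findContours(cw.astype(np.uint8),0,1)[0] if len(q)>20]); print('coaster',[ray(f,*p,.004)[:2].round(4) for p in [cv2.minEnclosingCircle(c)[0]]],cv2.minEnclosingCircle(c))
save(F['top'],'cup0',(395,160,465,300),4)
E
```

```text
scene
mat 4589 452 175 [0.5466 0.3853] cl [0.544 0.387 0.002]
mat rect ((0.5398572683334351, 0.3882932662963867), (0.19643352925777435, 0.234764963388443), 86.77369689941406)
blue 677 172 248 [ 0.4545 -0.3877] cl [ 0.462 -0.386  0.063]
blue 790 219 286 [ 0.5953 -0.3151] cl [ 0.595 -0.315  0.049]
 rim 29 [ 0.3038 -0.2883  0.0884] [0.007 0.033 0.011]
 rim 94 [ 0.4506 -0.387   0.0891] [0.047 0.061 0.014]
 rim 84 [ 0.4796 -0.3833  0.0887] [0.025 0.058 0.013]
 rim 79 [ 0.5857 -0.3147  0.0874] [0.038 0.062 0.011]
 rim 73 [ 0.6167 -0.3128  0.087 ] [0.029 0.06  0.01 ]
knob 40 268 219 [ 0.4611 -0.1404] cl [ 0.463 -0.141  0.018]
knob 43 239 231 [ 0.4618 -0.2236] cl [ 0.463 -0.224  0.018]
knob 42 256 269 [ 0.5791 -0.2198] cl [ 0.58  -0.22   0.018]
handle 790 [0.3954084  0.08476723 0.18504747] [0.60122122 0.16197528 0.20709781] ((0.4988444745540619, 0.12257372587919235), (0.20201922953128815, 0.05099114030599594), 8.256070137023926)
rod fit [0.9890374  0.1476651  0.5056934  0.12031309] [0.50177205 0.12024953 0.19188113]
walls ((0.49804964661598206, 0.12268242239952087), (0.2039361447095871, 0.16191580891609192), 8.033699989318848)
topTraceback (most recent call last):
  File "<stdin>", line 16, in <module>
ValueError: max() iterable argument is empty
```

```bash
python3 - <<'E'
from h import *
from scipy import ndimage as ni
f=dict(np.load('top0.npz')); w=cloud(f); H,S,V=cv2.split(cv2.cvtColor(f['img'],cv2.COLOR_RGB2HSV))
print(np.round(w[200,190],3),f['img'][200,190],H[200,190],S[200,190], w[281,407])
reg=(w[...,0]>.28)&(w[...,0]<.95)&(abs(w[...,1])<.6)
def blobs(m,lab,z,mn=15):
    L,k=ni.label(m)
    for i in range(1,k+1):
        a=(L==i).sum()
        if a<mn: continue
        v,u=ni.center_of_mass(L==i); c=np.nanmean(w[L==i],0)
        print(lab,a,round(u),round(v),np.round(ray(f,u,v,z)[:2],4),'cl',np.round(c,3))
g=(H>45)&(H<85)&(S>120)&reg; c=max(cv2.findContours(g.astype(np.uint8),0,1)[0],key=cv2.contourArea)
P=np.array([ray(f,*p[0],.004)[:2] for p in c],np.float32); print('mat',cv2.minAreaRect(P))
b=(H>100)&(H<125)&(S>100)&reg
L,k=ni.label(b)
for i in range(1,k+1):
    m=(L==i)
    if m.sum()<100: continue
    m2=m&(w[...,2]>.08)
    print('rim',m.sum(),m2.sum(),[np.round((np.percentile(w[m2][:,j],2)+np.percentile(w[m2][:,j],98))/2,4) for j in range(3)],np.round(np.ptp(w[m2],axis=0),3))
blobs((w[...,2]>.009)&(w[...,2]<.035)&reg&~b&(w[...,0]<.67)&(w[...,1]>-.25)&(w[...,1]<0),'knob',.015,6)
P=w[(w[...,2]>.185)&(w[...,2]<.215)&reg&(w[...,1]>0)&(w[...,0]>.35)]; print('handle',cv2.minAreaRect(P[:,:2].astype(np.float32)))
wl=(w[...,2]>.125)&(w[...,2]<.15)&reg&(w[...,1]>-.1)&(w[...,0]>.35); print('walls',cv2.minAreaRect(w[wl][:,:2].astype(np.float32)))
for n in('top','scene'):
    ff=dict(np.load(n+'0.npz')); ww=cloud(ff); h,s,v=cv2.split(cv2.cvtColor(ff['img'],cv2.COLOR_RGB2HSV))
    cw=(h>4)&(h<25)&(s>90)&(ww[...,2]<.015)&(abs(ww[...,1]+.385)<.08)&(abs(ww[...,0]-.47)<.09)
    c=np.vstack([q.reshape(-1,2) for q in cv2.findContours(cw.astype(np.uint8),0,1)[0] if len(q)>15]); P=np.array([ray(ff,*p,.004)[:2] for p in c],np.float32)
    print('coaster',cv2.minEnclosingCircle(P),P.min(0),P.max(0))
save(f,'cup0',(355,150,475,300),4)
E
```

```text
[0.534 0.396 0.002] [ 83 161  93] 64 124 [ 0.27781264 -0.29415743  0.00588829]
mat ((0.5388936400413513, 0.39328867197036743), (0.19266878068447113, 0.23290008306503296), 86.58258056640625)
rim 425 77 [np.float64(0.597), np.float64(-0.3107), np.float64(0.0866)] [0.064 0.063 0.015]
rim 272 86 [np.float64(0.4586), np.float64(-0.3824), np.float64(0.0891)] [0.062 0.064 0.017]
rim 166 28 [np.float64(0.293), np.float64(-0.2824), np.float64(0.0885)] [0.021 0.059 0.012]
knob 18 379 189 [ 0.5685 -0.2129] cl [ 0.568 -0.212  0.018]
knob 19 382 225 [ 0.4519 -0.218 ] cl [ 0.451 -0.217  0.02 ]
knob 12 355 226 [ 0.4496 -0.1323] cl [ 0.449 -0.132  0.019]
handle ((0.4983978867530823, 0.12494228780269623), (0.2007160633802414, 0.0495680496096611), 7.979750633239746)
walls ((0.4987657964229584, 0.12543873488903046), (0.20201155543327332, 0.16017599403858185), 7.971320629119873)
coaster ((0.4543403387069702, -0.38091224431991577), 0.05369572341442108) [ 0.40332758 -0.4289688 ] [ 0.5067209  -0.32936725]
coaster ((0.4543015658855438, -0.38466984033584595), 0.05453045293688774) [ 0.40683466 -0.43845737] [ 0.5079404  -0.33051163]
```

View pics/cup0.png

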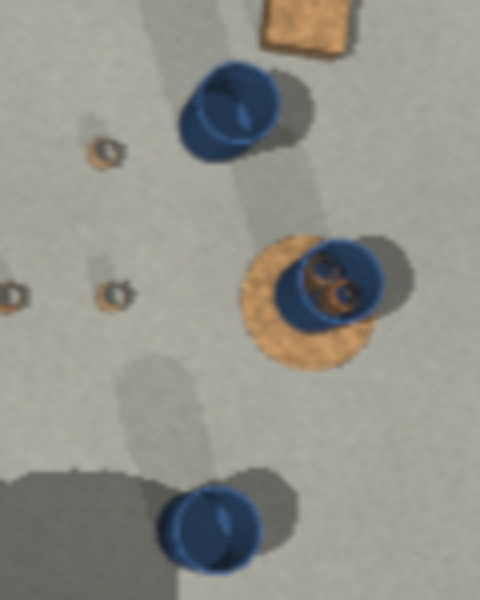

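Confirmed: B at crop (335,285) holds knobs and stands on the coaster, and the other two cups are empty. Moving to above the caddy handle.

```bash
python3 -m inch '[[-0.7,-0.55,-0.4,0,0,-0.311,1],[-0.7,-0.55,-0.4,0,0,-0.311,1],[-0.7,-0.55,-0.4,0,0,-0.311,1],[-0.7,-0.55,-0.4,0,0,-0.311,1],[-0.7,-0.55,-0.4,0,0,-0.311,1]]' 60
python3 -m inch '[[-0.36,-0.83,0,0,0,0,1],[-0.36,-0.83,0,0,0,0,1],[-0.36,-0.83,0,0,0,0,1],[-0.36,-0.83,0,0,0,0,1],[-0.36,-0.83,0,0,0,0,1]]'
python3 -m inch '[[-0.36,-0.83,0,0,0,0,1],[-0.36,-0.83,0,0,0,0,1],[-0.36,-0.83,0,0,0,0,1],[-0.36,-0.83,0,0,0,0,1],[-0.36,-0.83,0,0,0,0,1],[-0.36,-0.83,0,0,0,0,1]]'
python3 -c "
from h import *
state();print(rel([.4985,.124,.183],np.radians(188)))"
```

```text
clock: 0.72
position: [0.3086, 0.4354, 0.3039]
tool_rot: [3.141, 0.0, -3.005]
force: [0.3, -0.1, 0.1]
grip_width: 0.0855
finger_force: 0.0
clock: 1.35
position: [0.4018, 0.2823, 0.3032]
tool_rot: [-3.141, -0.001, -3.003]
force: [-0.1, -0.2, 0.3]
grip_width: 0.0856
finger_force: 0.0
clock: 2.1
position: [0.4961, 0.1283, 0.3036]
tool_rot: [3.141, -0.0, -3.001]
force: [0.4, 0.4, -0.2]
grip_width: 0.0859
finger_force: 0.0
2.1 [0.4961 0.1283 0.3036] [ 3.141 -0.    -3.001] [ 0.4  0.4 -0.2] 0.08588436193835602 0.0 [-0.44  0.26  0.08  1.79 -0.02  1.09  1.37]
(array([-0.009, -0.023,  0.603]), array([ 0.   , -0.   ,  0.001]))
```

```bash
python3 -m inch '[[-0.009,-0.023,0.15,0,0,0,1],[-0.009,-0.023,0.3,0,0,0,1],[-0.009,-0.023,0.4,0,0,0,1],[-0.009,-0.023,0.5,0,0,0,1],[-0.009,-0.023,0.56,0,0,0,1],[-0.009,-0.023,0.603,0,0,0,1],[-0.009,-0.023,0.603,0,0,0,1],[-0.009,-0.023,0.603,0,0,0,0.1],[-0.009,-0.023,0.603,0,0,0,0.1],[-0.009,-0.023,0.603,0,0,0,0],[-0.009,-0.023,0.603,0,0,0,0],[-0.009,-0.023,0.603,0,0,0,0],[-0.009,-0.023,0.603,0,0,0,0],[-0.009,-0.023,0.603,0,0,0,0],[-0.009,-0.023,0.603,0,0,0,0]]' 80
```

```text
clock: 3.98
position: [0.5002, 0.1228, 0.1868]
tool_rot: [3.14, 0.004, -3.004]
force: [-18.8, -2.7, 68.9]
grip_width: 0.0001
finger_force: 34.4
```

```bash
python3 - <<'E'
from h import *
f=cam('scene'); save(f,'s1',(250,70,500,260),3)
E
```

```text
(no output)
```

View pics/s1.png

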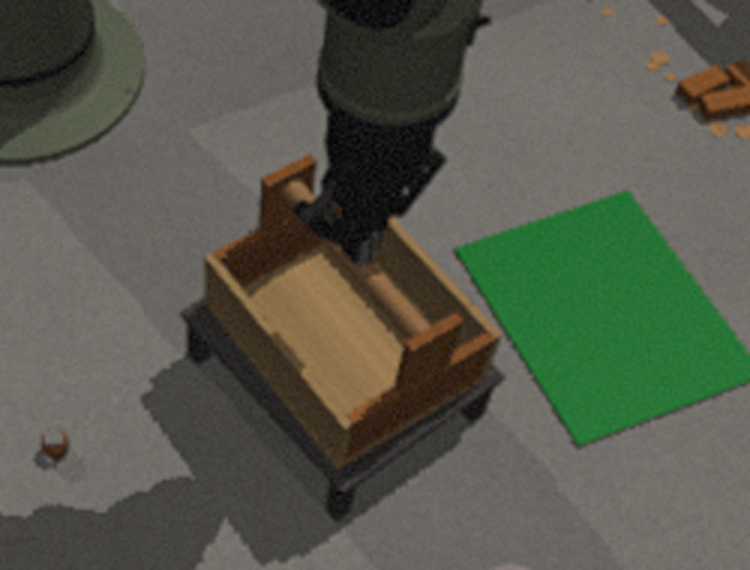

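```bash
python3 - <<'E'
from h import *
s=state()
for n in('scene','top'):
    f=cam(n); w=cloud(f); H,S,V=cv2.split(cv2.cvtColor(f['img'],cv2.COLOR_RGB2HSV))
    wl=(w[...,2]>.125)&(w[...,2]<.15)&(w[...,1]>-.1)&(w[...,1]<.27)&(w[...,0]>.35)&(w[...,0]<.65); print('walls',cv2.minAreaRect(w[wl][:,:2].astype(np.float32)))
    near=(abs(w[...,0]-.5)<.06)&(abs(w[...,1]-.124)<.07)&(w[...,2]<.26)
    wood=near&(H<25)&(S>70)&(w[...,2]>.16); dark=near&(V<60)&(w[...,2]>.15)
    for lab,m in(('wood',wood),('dark',dark)):
        P=w[m]
        if not len(P): print(lab,0); continue
        # coords along / across rod
        a=np.radians(8); d=P[:,:2]-[.4985,.124]; al=d@[np.cos(a),np.sin(a)]; ac=d@[-np.sin(a),np.cos(a)]
        print(lab,len(P))
        for z0 in np.arange(.15,.26,.01):
            k=(P[:,2]>=z0)&(P[:,2]<z0+.01)
            if k.sum(): print('  z%.2f n%d along %.3f..%.3f across %.3f..%.3f'%(z0,k.sum(),al[k].min(),al[k].max(),ac[k].min(),ac[k].max()))
E
```

```text
4.025 [0.5002 0.1228 0.1868] [ 3.14   0.004 -3.004] [-18.9  -2.2  68.7] -2.818992451127965e-05 34.37789440155029 [-0.41  0.39  0.07  1.93 -0.04  0.81  1.39]
walls ((0.49867889285087585, 0.12055867910385132), (0.20308348536491394, 0.16193857789039612), 7.8604044914245605)
wood 241
  z0.17 n3 along -0.014..0.053 across -0.011..-0.011
  z0.18 n90 along -0.038..0.061 across -0.014..0.004
  z0.19 n121 along -0.016..0.061 across -0.014..0.005
  z0.20 n8 along -0.005..0.009 across -0.017..0.011
  z0.21 n2 along 0.008..0.009 across -0.018..0.010
  z0.23 n3 along 0.014..0.016 across 0.005..0.009
  z0.24 n9 along 0.013..0.016 across -0.039..0.011
  z0.25 n5 along 0.012..0.014 across -0.048..-0.018
dark 257
  z0.18 n16 along -0.038..0.059 across -0.014..-0.011
  z0.19 n5 along -0.010..0.013 across -0.010..0.001
  z0.20 n27 along -0.005..0.015 across -0.017..0.011
  z0.21 n28 along 0.002..0.016 across -0.018..0.010
  z0.22 n19 along 0.004..0.014 across -0.017..0.004
  z0.23 n23 along 0.009..0.016 across -0.032..0.006
  z0.24 n74 along -0.009..0.016 across -0.039..0.028
  z0.25 n65 along -0.008..0.019 across -0.048..0.036
walls ((0.5276928544044495, 0.050313517451286316), (0.16328895092010498, 0.016312766820192337), 11.487085342407227)
wood 0
dark 0
```

The fingertips stopped on top of the rod instead of around it. I lift and measure where the tips really are relative to the TCP, shut and open.

```bash
cat > tip.py <<'E'
from h import *
s=state()
for n in('scene','top'):
    f=cam(n); w=cloud(f); Rt=R.from_euler('xyz',s['tool_rot'])
    P=w.reshape(-1,3); P=P[np.isfinite(P).all(1)]; q=Rt.inv().apply(P-s['position'])
    k=(abs(q[:,0])<.03)&(abs(q[:,1])<.065)&(q[:,2]>-.06)&(q[:,2]<.045); q=q[k]
    print(n,len(q))
    for z0 in np.arange(-.06,.045,.01):
        m=(q[:,2]>=z0)&(q[:,2]<z0+.01)
        if m.sum()>1: print('  tz%.2f n%d x %.3f..%.3f y %.3f..%.3f'%(z0,m.sum(),*np.percentile(q[m,0],[2,98]),*np.percentile(q[m,1],[2,98])))
E
python3 -m inch '[[0,0,-0.1,0,0,0,0],[0,0,-0.25,0,0,0,0],[0,0,-0.5,0,0,0,0],[0,0,-0.5,0,0,0,0],[0,0,-0.5,0,0,0,0]]'
python3 tip.py
python3 -m inch '[[0,0,0,0,0,0,1],[0,0,0,0,0,0,1],[0,0,0,0,0,0,1],[0,0,0,0,0,0,1],[0,0,0,0,0,0,1],[0,0,0,0,0,0,1]]'
python3 tip.py
```

```text
clock: 4.75
position: [0.4989, 0.1221, 0.283]
tool_rot: [3.142, -0.0, -3.004]
force: [-0.5, 0.1, 0.2]
grip_width: 0.0
finger_force: 0.0
4.75 [0.4989 0.1221 0.283 ] [ 3.142 -0.    -3.004] [-0.5  0.1  0.2] 2.0590525975761864e-05 0.0 [-0.43  0.28  0.09  1.82 -0.03  1.04  1.38]
scene 216
  tz-0.06 n86 x -0.015..0.007 y -0.032..0.029
  tz-0.05 n25 x -0.013..-0.007 y -0.015..0.009
  tz-0.04 n32 x -0.013..-0.002 y -0.016..0.011
  tz-0.03 n41 x -0.013..0.004 y -0.016..0.012
  tz-0.02 n30 x -0.012..0.004 y -0.014..0.006
  tz-0.01 n2 x -0.011..-0.006 y -0.008..-0.007
top 0
clock: 5.6
position: [0.4991, 0.1221, 0.2832]
tool_rot: [-3.142, 0.0, -3.004]
force: [0.4, 0.3, 0.0]
grip_width: 0.0852
finger_force: 0.0
5.6 [0.4991 0.1221 0.2832] [-3.142  0.    -3.004] [0.4 0.3 0. ] 0.08521512691615307 0.0 [-0.43  0.28  0.09  1.82 -0.03  1.04  1.38]
scene 224
  tz-0.06 n50 x -0.012..0.007 y -0.058..0.051
  tz-0.05 n61 x -0.012..0.010 y -0.058..0.052
  tz-0.04 n68 x -0.013..0.009 y -0.058..0.050
  tz-0.03 n44 x -0.012..0.008 y -0.056..0.049
top 0
```

The real fingertips are about 25 mm farther back along the tool than stated: shut tips at about -9 mm, open tips at about -22 mm. I correct for that and grasp again.

```bash
python3 -m inch '[[0,0.01,0.15,0,0,0,1],[0,0.01,0.3,0,0,0,1],[0,0.01,0.4,0,0,0,1],[0,0.01,0.5,0,0,0,1],[0,0.01,0.58,0,0,0,1],[0,0.01,0.63,0,0,0,1],[0,0.01,0.63,0,0,0,1],[0,0.01,0.63,0,0,0,1]]' 80
python3 -m inch '[[0,0,0,0,0,0,0.2],[0,0,0,0,0,0,0.2],[0,0,0,0,0,0,0],[0,0,0,0,0,0,0],[0,0,0,0,0,0,0],[0,0,0,0,0,0,0],[0,0,0,0,0,0,0],[0,0,0,0,0,0,0]]'
python3 -c "
from h import *
f=cam('scene'); save(f,'s2',(250,70,500,260),2)"
```

```text
clock: 6.7
position: [0.4991, 0.1242, 0.1577]
tool_rot: [3.141, 0.001, -3.004]
force: [0.9, 0.0, 1.5]
grip_width: 0.0854
finger_force: 0.0
clock: 7.7
position: [0.4989, 0.1239, 0.1572]
tool_rot: [-3.141, 0.0, -3.004]
force: [0.1, -3.3, 3.4]
grip_width: 0.0176
finger_force: 78.1
```

View pics/s2.png

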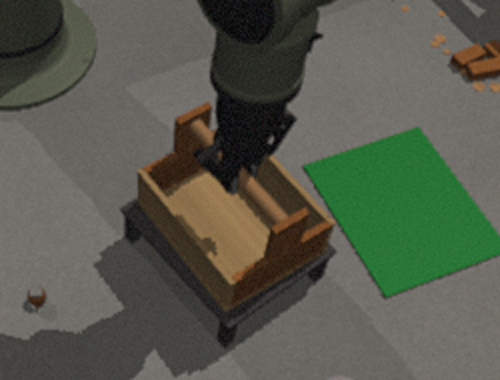

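```bash
python3 -m inch '[[0,0,-0.03,0,0,0,0],[0,0,-0.08,0,0,0,0],[0,0,-0.14,0,0,0,0],[0,0,-0.2,0,0,0,0],[0,0,-0.25,0,0,0,0],[0,0,-0.28,0,0,0,0],[0,0,-0.3,0,0,0,0],[0,0,-0.3,0,0,0,0]]'
python3 -m inch '[[-0.01,0.03,0,0,0,0,0],[-0.03,0.1,0,0,0,0.02,0],[-0.06,0.2,0,0,0,0.04,0],[-0.1,0.3,0,0,0,0.06,0],[-0.12,0.4,0,0,0,0.08,0],[-0.15,0.5,0,0,0,0.1,0],[-0.18,0.6,0,0,0,0.12,0],[-0.2,0.7,0,0,0,0.124,0],[-0.24,0.8,0,0,0,0.124,0],[-0.27,0.9,0,0,0,0.124,0],[-0.29,0.96,0,0,0,0.124,0],[-0.3,1,0,0,0,0.124,0],[-0.3,1,0,0,0,0.124,0],[-0.3,1,0,0,0,0.124,0]]'
python3 -c "
from h import *
state();print(rel([.540,.392,.0915],np.radians(176.7)))"
```

```text
clock: 8.75
position: [0.4988, 0.1241, 0.2173]
tool_rot: [-3.142, 0.0, -3.004]
force: [-0.3, 0.1, -6.0]
grip_width: 0.0177
finger_force: 78.4
clock: 10.5
position: [0.5309, 0.3297, 0.2172]
tool_rot: [-3.141, 0.0, 3.084]
force: [0.1, -1.0, -6.6]
grip_width: 0.0178
finger_force: 78.4
10.5 [0.5309 0.3297 0.2172] [-3.141  0.     3.084] [ 0.1 -1.  -6.6] 0.017801978733124994 78.3860456943512 [-0.71  0.53  0.09  1.61 -0.05  1.    0.91]
(array([-0.028,  0.314,  0.629]), array([-0.,  0., -0.]))
```

```bash
python3 -m inch '[[-0.005,0.05,0,0,0,0,0],[-0.01,0.12,0,0,0,0,0],[-0.02,0.2,0,0,0,0,0],[-0.025,0.26,0,0,0,0,0],[-0.028,0.314,0.05,0,0,0,0],[-0.028,0.314,0.15,0,0,0,0],[-0.028,0.314,0.25,0,0,0,0],[-0.028,0.314,0.35,0,0,0,0],[-0.028,0.314,0.4,0,0,0,0],[-0.028,0.314,0.43,0,0,0,0],[-0.028,0.314,0.43,0,0,0,0]]'
cat > cad.py <<'E'
from h import *
import sys
z0=float(sys.argv[1]); s=state()
for n in('scene','top'):
    f=cam(n); w=cloud(f); H,S,V=cv2.split(cv2.cvtColor(f['img'],cv2.COLOR_RGB2HSV))
    m=(abs(w[...,2]-z0-.067)<.009)&(abs(w[...,0]-.54)<.17)&(abs(w[...,1]-.39)<.15)&(H<25)&(S>60)
    print(n,m.sum(),cv2.minAreaRect(w[m][:,:2].astype(np.float32)))
    P=w[m]; print(np.ptp(P,axis=0))
E
python3 cad.py 0.044
```

```text
clock: 11.88
position: [0.54, 0.3929, 0.1311]
tool_rot: [-3.141, -0.0, 3.085]
force: [-0.4, -0.3, -5.4]
grip_width: 0.0177
finger_force: 78.4
11.875 [0.54   0.3929 0.1311] [-3.141 -0.     3.085] [-0.4 -0.3 -5.4] 0.01774205149416681 78.42896819114685 [-0.77  0.69  0.08  1.56 -0.06  0.89  0.85]
scene 899 ((0.5406737923622131, 0.3916272222995758), (0.16520002484321594, 0.20327459275722504), 86.44595336914062)
[0.20904373 0.16812985 0.01794555]
top 327 ((0.5378110408782959, 0.3702562749385834), (0.11951662600040436, 0.2013430893421173), 88.48294830322266)
[0.20398743 0.11916876 0.01778546]
```

```bash
python3 -m inch '[[0,-0.014,0.05,0,0,0,0],[0,-0.014,0.1,0,0,0,0],[0,-0.014,0.14,0,0,0,0],[0,-0.014,0.17,0,0,0,0],[0,-0.014,0.18,0,0,0,0],[0,-0.014,0.19,0,0,0,0],[0,-0.014,0.195,0,0,0,0],[0,-0.014,0.2,0,0,0,0],[0,-0.014,0.2,0,0,0,0]]'
```

```text
clock: 13.1
position: [0.5399, 0.39, 0.0914]
tool_rot: [3.142, 0.0, 3.084]
force: [0.6, -0.9, -4.6]
grip_width: 0.0179
finger_force: 78.7
```

Still hanging, so I lower in small steps until contact.

```bash
python3 -m inch '[[0,0,0.004,0,0,0,0],[0,0,0.008,0,0,0,0],[0,0,0.01,0,0,0,0],[0,0,0.01,0,0,0,0]]'; python3 -m inch '[[0,0,0.005,0,0,0,0],[0,0,0.005,0,0,0,0]]'
```

```text
clock: 13.6
position: [0.54, 0.39, 0.0912]
tool_rot: [3.141, 0.001, 3.084]
force: [-10.0, -7.4, 24.5]
grip_width: 0.0176
finger_force: 81.9
clock: 13.85
position: [0.54, 0.39, 0.0911]
tool_rot: [3.141, 0.001, 3.084]
force: [-14.7, -12.1, 39.1]
grip_width: 0.0175
finger_force: 83.6
```

```bash
python3 -m inch '[[0,0,-0.012,0,0,0,0],[0,0,-0.012,0,0,0,0],[0,0,-0.012,0,0,0,0.3],[0,0,-0.012,0,0,0,0.6],[0,0,-0.012,0,0,0,1],[0,0,-0.012,0,0,0,1],[0,0,-0.012,0,0,0,1],[0,0,-0.012,0,0,0,1],[0,0,-0.05,0,0,0,1],[0,0,-0.15,0,0,0,1],[0,0,-0.3,0,0,0,1],[0,0,-0.6,0,0,0,1],[0,0,-0.9,0,0,0,1],[0,0,-0.9,0,0,0,1],[0,0,-0.9,0,0,0,1]]' 40
python3 cad.py 0.004; python3 - <<'E'
from h import *
s=bot.observe()
for y in (150,160,170,176.7): print(y, rel([.459,-.385,.27],np.radians(y)))
E
```

```text
clock: 15.72
position: [0.5397, 0.3899, 0.2691]
tool_rot: [3.141, 0.001, 3.085]
force: [-0.4, -0.1, 0.2]
grip_width: 0.0855
finger_force: 0.0
15.725 [0.5397 0.3899 0.2691] [3.141e+00 1.000e-03 3.085e+00] [-0.4 -0.1  0.2] 0.08545570222475359 0.0 [-0.77  0.55  0.1   1.43 -0.05  1.16  0.84]
scene 970 ((0.5407881736755371, 0.3881206214427948), (0.1641884297132492, 0.20258930325508118), 86.8552474975586)
[0.20909573 0.17294278 0.01765761]
top 347 ((0.5399144291877747, 0.3860778510570526), (0.1536235362291336, 0.20046065747737885), 86.74726104736328)
[0.20717103 0.15298198 0.01777305]
150 (array([ 0.18 , -3.89 , -0.008]), array([-0.001, -0.   ,  0.297]))
160 (array([ 0.18 , -3.89 , -0.008]), array([-0.001, -0.   ,  0.186]))
170 (array([ 0.18 , -3.89 , -0.008]), array([-0.001, -0.001,  0.075]))
176.7 (array([ 0.18 , -3.89 , -0.008]), array([-0.001, -0.001,  0.   ]))
```

Caddy is centred on the mat. The cup needs a sideways grasp so I can pour by rolling the tool, so I fit an arm model to see which horizontal tool poses are reachable.

```bash
cat > arm.py <<'E'
from h import *
from scipy.optimize import least_squares
LO=np.array([-2.91,-.3,-1.5,.17,-1.26,.16,-2.52]);HI=np.array([2.91,2.13,1.42,2.43,4.41,1.93,2.52])
D=[([-1.29,.521,-.036,1.599,.021,1.021,-.113],(.215,.587,.224),2.791),([-.44,.26,.08,1.79,-.02,1.09,1.37],(.4961,.1283,.3036),-3.001),
([-.43,.28,.09,1.82,-.03,1.04,1.38],(.4991,.1221,.2832),-3.004),([-.71,.53,.09,1.61,-.05,1.0,.91],(.5309,.3297,.2172),3.084),
([-.77,.69,.08,1.56,-.06,.89,.85],(.54,.3929,.1311),3.085),([-.77,.55,.1,1.43,-.05,1.16,.84],(.5397,.3899,.2691),3.085)]
def fk(q,P,s):
    h,l1,l2,d,e1,e2,e3,o1,o7=P
    r=R.from_euler('z',s[0]*q[0]+o1); p=np.array([0,0,h])
    r=r*R.from_euler('y',q[1]); p=p+r.apply([0,e1,l1])
    r=r*R.from_euler('z',s[1]*q[2])*R.from_euler('y',q[3]); p=p+r.apply([0,e2,l2])
    r=r*R.from_euler('z',s[2]*q[4])*R.from_euler('y',q[5]); r=r*R.from_euler('z',s[3]*q[6]+o7); p=p+r.apply([0,0,d])
    return p,r
def fit():
    best=None
    import itertools
    for s in itertools.product([-1],[1,-1],[1,-1],[1,-1]):
        def res(P):
            o=[]
            for q,p,y in D:
                a,r=fk(q,P,s); o+=list(a-p)+list((r.inv()*R.from_euler('xyz',[np.pi,0,y])).as_rotvec()*.3)
            return o+list(np.array(P[4:8])*.02)+list((np.array(P[:4])-[.3,.4,.35,.3])*.003)
        for o7 in(0,1.6,3.1,-1.6):
            k=least_squares(res,[.3,.4,.35,.3,0,0,0,0,o7])
            if best is None or k.cost<best[0]: best=(k.cost,k.x,s,res(k.x))
            print(s,o7,round(k.cost*1e4,3)) if k.cost<1e-2 else 0
    return best
def ik(p,r,P,s,seeds=60,rng=np.random.default_rng(0),q0=None):
    out=[]
    for i in range(seeds):
        x0=LO+(HI-LO)*rng.random(7) if q0 is None or i else q0
        k=least_squares(lambda q:np.r_[(lambda a:np.r_[(a[0]-p)*5,(r.inv()*a[1]).as_rotvec()])(fk(q,P,s)),0.001*(q-(LO+HI)/2)],x0,bounds=(LO,HI),max_nfev=60)
        if k.cost<1e-4: out.append(k.x)
    return out
if __name__=='__main__':
    b=fit(); print(b[0],np.round(b[1],4),b[2]); print(np.round(b[3][:36],3)); np.savez('arm.npz',P=b[1],s=b[2])
E
python3 arm.py
```

```text
(-1, 1, 1, -1) 0 55.767
(-1, 1, 1, -1) 1.6 55.767
(-1, 1, 1, -1) 3.1 55.767
(-1, 1, 1, -1) -1.6 55.767
(-1, 1, -1, -1) 0 34.474
(-1, 1, -1, -1) 1.6 34.474
(-1, 1, -1, -1) 3.1 34.474
(-1, 1, -1, -1) -1.6 34.474
(-1, -1, 1, -1) 0 17.355
(-1, -1, 1, -1) 1.6 17.355
(-1, -1, 1, -1) 3.1 17.355
(-1, -1, 1, -1) -1.6 17.355
(-1, -1, -1, -1) 0 0.338
(-1, -1, -1, -1) 1.6 0.338
(-1, -1, -1, -1) 3.1 0.338
(-1, -1, -1, -1) -1.6 0.338
3.383612359212771e-05 [-0.0482  0.5347  0.4154 -0.0253 -0.0353 -0.0384 -0.      0.0236  1.5962] (-1, -1, -1, -1)
[-0.    -0.001 -0.001  0.    -0.    -0.001  0.     0.001 -0.    -0.001
  0.001  0.003 -0.    -0.001 -0.001  0.     0.001 -0.001  0.001  0.
 -0.     0.     0.002  0.    -0.001  0.003  0.    -0.     0.002  0.001
  0.001 -0.003  0.002 -0.     0.002 -0.003]
```

```bash
python3 -m inch '[[0,-0.3,-0.5,0,0,0,1],[0,-0.6,-0.6,0,0,0,1],[0,-1,-0.6,0,0,0,1],[0,-1,-0.6,0,0,0,1],[0,-1,-0.6,0.1,0,0,1],[0,-1,-0.6,0.2,0,0,1],[0,-1,-0.6,0.3,0,0,1],[0,-1,-0.6,0.4,0,0,1],[0,-1,-0.6,0.4,0,0,1],[0,-1,-0.6,0.4,0,0,1]]'
python3 - <<'E'
import h
from h import *
s=state(); import arm, json
from scipy.spatial.transform import Rotation as R
S=(-1,-1,-1,-1)
data=[(q,p,[np.pi,0,y]) for q,p,y in arm.D]+[(s['qpos'],s['position'],s['tool_rot'])]*3
def res(P):
    o=[]
    for q,p,e in data:
        a,r=arm.fk(q,P,S); o+=list(a-p)+list((r.inv()*R.from_euler('xyz',e)).as_rotvec()*.3)
    return o+list(np.array(P[4:8])*.005)
k=arm.least_squares(res,[.3,.53,.41,.3,-.03,-.03,0,0,1.6]); print(k.cost,np.round(k.x,4),np.round(res(k.x)[-10:-4],3)); np.savez('arm.npz',P=k.x,s=S)
P=k.x
def tool(zdir,ydir):
    z=np.array(zdir,float); z/=np.linalg.norm(z); y=np.array(ydir,float); y-=z*(y@z); y/=np.linalg.norm(y); return R.from_matrix(np.c_[np.cross(y,z),y,z])
# reported TCP is ~26mm ahead of true: true grasp = tcp -.028 z
for name,pt in(('cup',[.459,-.385,.06]),('pour',[.54,.43,.2])):
  for az in range(0,360,45):
    for el in(0,30):
      a,e=np.radians([az,el]); z=[np.cos(a)*np.cos(e),np.sin(a)*np.cos(e),-np.sin(e)]
      for sg in(1,-1):
        r=tool(z,[-sg*np.sin(a),sg*np.cos(a),0]); c=arm.ik(np.array(pt)+.028*np.array(z),r,P,S,seeds=10)
        if c: print(name,az,el,sg,len(c),np.round(c[0],2))
E
```

```text
clock: 17.08
position: [0.5285, 0.19, 0.3879]
tool_rot: [-2.514, -0.0, 3.084]
force: [0.6, -0.5, 0.6]
grip_width: 0.0855
finger_force: 0.0
17.075 [0.5285 0.19   0.3879] [-2.514 -0.     3.084] [ 0.6 -0.5  0.6] 0.08553181113494311 0.0 [-0.84  0.52  0.2   1.36  0.37  1.69  0.84]
5.024539773081342e-05 [ 0.3167  0.5322  0.4179  0.336  -0.0208 -0.0426 -0.      0.0082  1.5796] [-0.    -0.    -0.001  0.     0.001 -0.001]
cup 0 0 1 3 [ 2.06  1.88 -1.24  2.07  4.41  0.16 -0.83]
cup 0 0 -1 6 [1.04 1.29 0.02 2.1  4.19 1.71 1.79]
cup 0 30 1 9 [ 1.85  1.4  -1.23  2.17  2.65  0.31  0.41]
cup 0 30 -1 6 [0.44 1.2  0.72 2.24 4.02 1.65 1.25]
cup 45 0 1 2 [ 1.33  1.33 -0.36  1.5  -1.03  1.42 -2.02]
cup 45 0 -1 2 [ 1.5   1.4  -0.64  1.49 -0.79  1.26  0.96]
cup 45 30 1 3 [ 1.14  1.02 -0.15  1.68 -1.02  1.11 -2.09]
cup 45 30 -1 4 [ 1.36  1.07 -0.5   1.66 -0.73  0.93  0.84]
cup 90 30 1 2 [ 0.93  1.2  -0.09  1.14 -0.53  1.67 -2.09]
cup 90 30 -1 3 [ 1.03  1.21 -0.3   1.13 -0.38  1.63  0.94]
cup 180 30 1 8 [ 0.39  1.25  0.07  1.05  0.32  1.83 -1.21]
cup 180 30 -1 4 [0.33 1.26 0.21 1.05 0.22 1.8  2.01]
cup 225 
[... 1298 characters left out ...]
9   0.92  0.78  1.92  4.41  1.46 -2.21]
pour 90 30 -1 9 [ 0.4   1.15 -1.31  1.86  0.39  0.27 -0.64]
pour 135 0 1 3 [-0.2   1.22 -0.3   1.16 -1.04  1.71 -2.36]
pour 135 0 -1 4 [-0.05  1.28 -0.62  1.15 -0.8   1.57  0.64]
pour 135 30 1 3 [-0.21  0.99 -0.35  1.26 -0.7   1.38 -2.52]
pour 135 30 -1 4 [ 0.14  1.27 -1.24  1.24  0.09  1.28  0.08]
pour 270 30 1 6 [-1.18  1.28  0.67  0.8   0.11  1.93 -0.68]
pour 270 30 -1 6 [-1.18  1.28  0.67  0.8   0.11  1.93  2.46]
pour 315 0 1 6 [-1.1   1.13 -0.16  1.39  1.32  1.91 -1.01]
pour 315 0 -1 3 [-1.08  1.13 -0.2   1.39  1.35  1.93  2.13]
pour 315 30 1 7 [-0.81  0.95 -0.56  1.45  1.26  1.74 -0.94]
pour 315 30 -1 4 [-0.89  0.92 -0.43  1.45  1.19  1.66  2.22]
```

```bash
cat > plan.py <<'E'
from h import *
import arm
Z=np.load('arm.npz'); P=Z['P']; S=tuple(Z['s']); LO,HI=arm.LO,arm.HI
def tool(az,el,sg,roll=0):
    a,e=np.radians([az,el]); z=np.array([np.cos(a)*np.cos(e),np.sin(a)*np.cos(e),-np.sin(e)]); y=sg*np.array([-np.sin(a),np.cos(a),0])
    return R.from_matrix(np.c_[np.cross(y,z),y,z])*R.from_euler('z',roll,degrees=True), z
def step(q,p,r):
    k=arm.least_squares(lambda x:np.r_[(lambda a:np.r_[(a[0]-p)*5,(r.inv()*a[1]).as_rotvec()])(arm.fk(x,P,S)),.003*(x-q)],q,bounds=(LO,HI),max_nfev=40)
    a,rr=arm.fk(k.x,P,S); return k.x,np.linalg.norm(a-p),(r.inv()*rr).magnitude()
E
python3 - <<'E'
from plan import *
q0=bot.observe()['qpos']; p0=np.array(bot.observe()['position']); r0=R.from_euler('xyz',bot.observe()['tool_rot'])
from scipy.spatial.transform import Slerp
def path(q,p0,r0,p1,r1,n=8):
    sl=Slerp([0,1],R.concatenate([r0,r1])); e=0
    for t in np.linspace(0,1,n+1)[1:]:
        q,a,b=step(q,p0+(p1-p0)*t,sl(t)); e=max(e,a)+0*b; eb=b
    return q,e,b
for sg in(1,-1):
  for ga in(255,270,285):
    r1,z=tool(ga,30,sg); g=np.array([.459,-.385,.055])+.028*z
    m=np.array([.47,-.1,.35]); q,e,b=path(np.array(q0),p0,r0,m,r1,10)
    q,e2,b2=path(q,m,r1,g,r1); print('grasp',sg,ga,np.round([e,b,e2,b2],3),np.round(q,2))
    if e2>.01 or b2>.05: continue
    gq=q
    for pa in(270,285,300,315):
      for el in(0,20):
        for py in(.35,.43):
          r2,z2=tool(pa,el,sg); c=np.array([.54,py,.2]); up=g+[0,0,.2]; 
          q,_,_=path(gq,g,r1,up,r1,3); mid=np.array([.55,.0,.3]); q,_,_=path(q,up,r1,mid,tool(290,30,sg)[0],6); tp=c+.028*z2; q,e,b=path(q,mid,tool(290,30,sg)[0],tp,r2,8)
          if e>.01 or b>.06: continue
          for rs in(1,-1):
            qq=q; last=0
            for roll in range(10,151,10):
              qq,a,bb=step(qq,tp,tool(pa,el,sg,rs*roll)[0])
              if a>.008 or bb>.06: break
              last=roll
            if last>=110: print('  pour',pa,el,py,'roll',rs*last,np.round(q,2))
E
```

```text
grasp 1 255 [0. 0. 0. 0.] [-0.34  1.18  0.7   1.95  0.8   0.54 -0.98]
  pour 270 0 0.35 roll 130 [-1.31  1.7   1.4   0.94 -0.09  1.93 -0.22]
  pour 270 0 0.35 roll -150 [-1.31  1.7   1.4   0.94 -0.09  1.93 -0.22]
  pour 270 20 0.35 roll 130 [-1.14  1.22  0.51  1.02  0.35  1.88 -0.76]
  pour 270 20 0.35 roll -150 [-1.14  1.22  0.51  1.02  0.35  1.88 -0.76]
  pour 270 20 0.43 roll 120 [-1.29  1.47  1.13  0.81 -0.13  1.93 -0.44]
  pour 270 20 0.43 roll -150 [-1.29  1.47  1.13  0.81 -0.13  1.93 -0.44]
  pour 285 0 0.35 roll 130 [-1.28  1.32  0.56  1.17  0.61  1.81 -0.73]
  pour 285 0 0.35 roll -150 [-1.28  1.32  0.56  1.17  0.61  1.81 -0.73]
  pour 285 0 0.43 roll 130 [-1.32  1.47  0.77  0.88  0.45  1.93 -0.53]
  pour 285 0 0.43 roll -150 [-1.32  1.47  0.77  0.88  0.45  1.93 -0.53]
  pour 285 20 0.35 roll 140 [-1.24  1.13  0.49  1.24  0.49  1.64 -0.74]
  pour 285 20 0.35 roll -150 [-1.24  1.13  0.49  1.24  0.49  1.64 -0.74]
  pour 285 20 0.43 roll 130 [-1.24  1.23  0.48  0.97  0.46  1.82 -0.68]
  pour 285 20 0.43 roll -150 [-1.24  1.23  0.48  0.97  0.46  1.82 -0.68]
  pour 300 0 0.35 rol
[... 7888 characters left out ...]
.35 roll 150 [-0.98  1.06 -0.05  1.22  0.82  1.86  2.17]
  pour 285 20 0.43 roll 150 [-1.11  1.18  0.13  0.96  0.7   1.93  2.32]
  pour 300 0 0.35 roll 150 [-1.1   1.14  0.01  1.39  1.08  1.89  2.12]
  pour 300 0 0.43 roll 150 [-1.19  1.23  0.11  1.14  1.02  1.93  2.28]
  pour 300 20 0.35 roll 150 [-1.01  0.97 -0.09  1.44  0.98  1.69  2.15]
  pour 300 20 0.43 roll 150 [-1.07  1.06 -0.09  1.2   0.96  1.8   2.25]
  pour 315 0 0.35 roll 150 [-1.13  1.06 -0.02  1.62  1.25  1.75  2.01]
  pour 315 0 0.43 roll 150 [-1.18  1.13 -0.01  1.4   1.24  1.81  2.15]
  pour 315 20 0.35 roll 150 [-1.03  0.89 -0.13  1.66  1.16  1.54  2.11]
  pour 315 20 0.43 roll 150 [-1.09  0.97 -0.13  1.45  1.13  1.62  2.21]
```

```bash
cat >> plan.py <<'E'
def rows(p,Rg,s=None):
    s=s or bot.observe(); Rt=R.from_euler('xyz',s['tool_rot'])
    return np.round(Rt.inv().apply(np.array(p)-s['position'])/.2,3),np.round((Rt.inv()*Rg).as_rotvec()/(np.pi/2),3)
E
python3 - <<'E'
from plan import *
from scipy.spatial.transform import Slerp
s=bot.observe(); q=np.array(s['qpos']); 
for el in (20,):
    rg,z=tool(270,el,-1); g=np.array([.459,-.385,.057])+.034*z; pre=g-.11*z
    print('g',g.round(4),'pre',pre.round(4),'rpy',rg.as_euler('xyz').round(3)); print('rows M',rows([.47,-.1,.30],rg)); print('dist pre',rows(pre,rg))
    sl=Slerp([0,1],R.concatenate([R.from_euler('xyz',s['tool_rot']),rg])); M=np.array([.47,-.1,.30]); q=np.array(s['qpos'])
    for t in np.linspace(.1,1,10): q,a,b=step(q,np.array(s['position'])*(1-t)+M*t,sl(t)); 
    print(a,b,q.round(2)); 
    for t in np.linspace(.1,1,8): q,a,b=step(q,M*(1-t)+g*t,rg)
    print(a,b,q.round(2))
    up=g+[0,0,.22]
    for t in np.linspace(.1,1,5): q,a,b=step(q,g*(1-t)+up*t,rg)
    for py in(.345,):
        c=np.array([.575,py,.23]); tp=c+.034*z; qq=q
        for t in np.linspace(.05,1,16): qq,a,b=step(qq,up*(1-t)+tp*t,rg)
        print('arrive',py,a.round(4),b.round(3),qq.round(2))
        for th in range(15,151,15):
            r=R.from_euler('y',-th,degrees=True)*rg; qq,a,b=step(qq,c+.034*r.apply([0,0,1]),r); print(th,a.round(4),b.round(3),qq.round(2),r.apply([0,0,1]).round(2))
E
```

```text
g [ 0.459  -0.4169  0.0454] pre [ 0.459  -0.3136  0.083 ] rpy [-3.142 -1.222 -1.571]
rows M (array([ 0.208, -0.927,  1.216]), array([ 0.321,  0.274, -0.99 ]))
dist pre (array([ 0.201, -1.155,  2.722]), array([ 0.321,  0.274, -0.99 ]))
1.0572619117133507e-07 1.2105351554367203e-06 [-0.57  0.57  0.03  2.    0.92  1.54  2.07]
1.89657868477978e-07 2.0451522705482927e-06 [-0.07  1.09  0.2   2.09  1.61  1.04  1.55]Traceback (most recent call last):
  File "<stdin>", line 17, in <module>
AttributeError: 'float' object has no attribute 'round'
```

```bash
python3 -m inch '[[0.03,-0.12,0.15,0.04,0.034,-0.12,1],[0.06,-0.24,0.3,0.08,0.068,-0.24,1],[0.08,-0.36,0.45,0.12,0.1,-0.37,1],[0.1,-0.46,0.6,0.16,0.137,-0.495,1],[0.1,-0.46,0.6,0.16,0.137,-0.495,1],[0.1,-0.46,0.6,0.16,0.137,-0.495,1],[0.1,-0.46,0.6,0.16,0.137,-0.495,1]]'
python3 - <<'E'
from plan import *
s=state(); q=np.array(s['qpos']); rg,z=tool(270,20,-1); g=np.array([.459,-.385,.057])+.034*z; print(rows([.47,-.1,.30],rg)) 
q=np.array([-0.07,1.09,0.2,2.09,1.61,1.04,1.55]); up=g+[0,0,.22]
for t in np.linspace(.1,1,5): q,a,b=step(q,g*(1-t)+up*t,rg)
c=np.array([.575,.345,.23]); tp=c+.034*z; qq=q
for t in np.linspace(.05,1,16): qq,a,b=step(qq,up*(1-t)+tp*t,rg); print(np.round([a,b],3),qq.round(2)) if t>.8 else 0
for th in range(15,151,15):
    r=R.from_euler('y',-th,degrees=True)*rg; qq,a,b=step(qq,c+.034*r.apply([0,0,1]),r); print(th,np.round([a,b],3),qq.round(2),r.apply([0,0,1]).round(2))
E
```

```text
clock: 17.95
position: [0.5003, 0.0464, 0.3457]
tool_rot: [-2.421, -0.663, -2.71]
force: [0.0, -0.2, 1.2]
grip_width: 0.0854
finger_force: 0.0
17.95 [0.5003 0.0464 0.3457] [-2.421 -0.663 -2.71 ] [ 0.  -0.2  1.2] 0.08540694221963707 0.0 [-0.68  0.55  0.11  1.6   0.58  1.7   1.55]
(array([ 0.209, -0.153,  0.738]), array([ 0.161,  0.138, -0.497]))
[0. 0.] [-0.8   0.95 -0.01  1.38  0.74  1.84  2.12]
[0. 0.] [-0.83  1.   -0.01  1.25  0.73  1.91  2.15]
[0. 0.] [-0.93  1.08  0.14  1.11  0.64  1.93  2.25]
[0. 0.] [-1.07  1.19  0.45  0.95  0.44  1.93  2.42]
15 [0. 0.] [-1.13  1.18  0.51  1.03  0.45  1.83  2.18] [ 0.09 -0.94 -0.33]
30 [0. 0.] [-1.19  1.18  0.58  1.11  0.46  1.74  1.94] [ 0.17 -0.94 -0.3 ]
45 [0. 0.] [-1.25  1.21  0.65  1.16  0.47  1.67  1.71] [ 0.24 -0.94 -0.24]
60 [0. 0.] [-1.31  1.25  0.73  1.2   0.48  1.62  1.47] [ 0.3  -0.94 -0.17]
75 [0. 0.] [-1.35  1.31  0.8   1.22  0.47  1.59  1.25] [ 0.33 -0.94 -0.09]
90 [0. 0.] [-1.38  1.38  0.88  1.22  0.46  1.59  1.03] [ 0.34 -0.94 -0.  ]
105 [0. 0.] [-1.4   1.46  0.96  1.2   0.44  1.61  0.82] [ 0.33 -0.94  0.09]
120 [0. 0.] [-1.39  1.54  1.03  1.17  0.41  1.65  0.61] [ 0.3  -0.94  0.17]
135 [0. 0.] [-1.37  1.62  1.11  1.11  0.38  1.71  0.42] [ 0.24 -0.94  0.24]
150 [0. 0.] [-1.34  1.68  1.19  1.04  0.34  1.8   0.22] [ 0.17 -0.94  0.3 ]
```

```bash
python3 -m inch '[[0.05,-0.04,0.18,0.04,0.034,-0.12,1],[0.1,-0.08,0.36,0.08,0.068,-0.24,1],[0.15,-0.12,0.54,0.12,0.1,-0.37,1],[0.209,-0.153,0.738,0.161,0.138,-0.497,1],[0.209,-0.153,0.738,0.161,0.138,-0.497,1],[0.209,-0.153,0.738,0.161,0.138,-0.497,1],[0.209,-0.153,0.738,0.161,0.138,-0.497,1]]'
python3 - <<'E'
from plan import *
s=state(); rg,z=tool(270,20,-1); g=np.array([.459,-.385,.057])+.034*z; pre=g-.12*z; print(rows(pre+[0,0,.08],rg),rows(pre,rg),rows(g,rg))
E
python3 tip.py
```

```text
clock: 18.82
position: [0.4704, -0.0996, 0.3001]
tool_rot: [-3.139, -1.221, -1.572]
force: [0.5, 0.6, -0.0]
grip_width: 0.0856
finger_force: 0.0
18.825 [ 0.4704 -0.0996  0.3001] [-3.139 -1.221 -1.572] [ 0.5  0.6 -0. ] 0.08555600684830389 0.0 [-0.57  0.57  0.04  2.    0.93  1.53  2.06]
(array([-0.278,  0.058,  1.19 ]), array([-0.001,  0.   , -0.   ])) (array([-0.653,  0.059,  1.327]), array([-0.001,  0.   , -0.   ])) (array([-0.653,  0.059,  1.927]), array([-0.001,  0.   , -0.   ]))
18.825 [ 0.4704 -0.0996  0.3001] [-3.139 -1.221 -1.572] [ 0.5  0.6 -0. ] 0.08555600684830389 0.0 [-0.57  0.57  0.04  2.    0.93  1.53  2.06]
scene 392
  tz-0.06 n99 x -0.009..0.013 y -0.059..0.055
  tz-0.05 n103 x -0.010..0.012 y -0.058..0.054
  tz-0.04 n99 x -0.009..0.012 y -0.058..0.053
  tz-0.03 n88 x -0.009..0.013 y -0.056..0.049
  tz-0.02 n3 x -0.004..0.004 y -0.047..0.043
top 166
  tz-0.06 n44 x -0.005..0.013 y -0.055..0.055
  tz-0.05 n47 x -0.009..0.013 y -0.056..0.055
  tz-0.04 n49 x -0.009..0.012 y -0.056..0.056
  tz-0.03 n26 x -0.005..0.012 y -0.051..0.052
```

```bash
python3 -m inch '[[-0.06,0.02,0.25,0,0,0,1],[-0.12,0.03,0.5,0,0,0,1],[-0.18,0.05,0.75,0,0,0,1],[-0.25,0.059,0.95,0,0,0,1],[-0.4,0.059,1,0,0,0,1],[-0.653,0.059,1,0,0,0,1],[-0.653,0.059,1,0,0,0,1],[-0.653,0.059,1,0,0,0,1]]' 
python3 - <<'E'
from plan import *
s=state(); rg,z=tool(270,20,-1); g=np.array([.459,-.385,.057])+.034*z; print(rows(g,rg))
f=cam('scene'); save(f,'pre',(110,140,310,320),3); w=cloud(f)
E
python3 tip.py
```

```text
clock: 19.92
position: [0.4583, -0.2439, 0.1104]
tool_rot: [3.136, -1.224, -1.564]
force: [-1.3, -0.1, -0.2]
grip_width: 0.0854
finger_force: 0.0
19.925 [ 0.4583 -0.2439  0.1104] [ 3.136 -1.224 -1.564] [-1.3 -0.1 -0.2] 0.08535416065576068 0.0 [-0.36  0.93  0.11  2.14  1.23  1.17  1.69]
(array([-0.011, -0.003,  0.924]), array([-0.001, -0.001,  0.001]))
19.975 [ 0.4583 -0.244   0.1107] [ 3.139 -1.223 -1.567] [-0.7  0.3 -0.1] 0.08530421809704627 0.0 [-0.36  0.92  0.11  2.14  1.23  1.17  1.69]
scene 273
  tz-0.06 n69 x -0.010..0.012 y -0.058..0.053
  tz-0.05 n72 x -0.009..0.013 y -0.058..0.054
  tz-0.04 n72 x -0.009..0.012 y -0.058..0.053
  tz-0.03 n57 x -0.011..0.012 y -0.056..0.051
  tz-0.02 n3 x -0.003..0.006 y -0.049..0.038
top 114
  tz-0.06 n33 x -0.012..0.013 y -0.056..0.054
  tz-0.05 n35 x -0.010..0.013 y -0.057..0.056
  tz-0.04 n31 x -0.003..0.012 y -0.056..0.055
  tz-0.03 n15 x 0.000..0.015 y -0.054..0.048
```

View pics/pre.png

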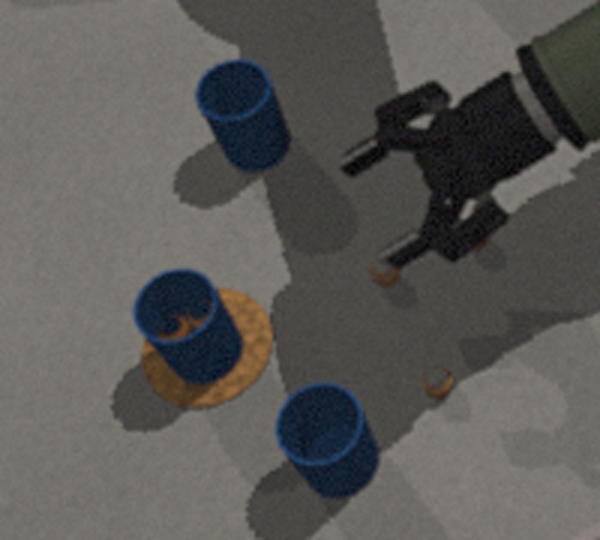

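The picture shows the open fingers (360,150)/(400,245) aimed at the coaster cup (190,320), with the other cups (240,110) and (325,440) clear. Sliding in.

```bash
python3 -m inch '[[-0.005,-0.003,0.15,0,0,0,1],[-0.005,-0.003,0.3,0,0,0,1],[-0.01,-0.003,0.45,0,0,0,1],[-0.011,-0.003,0.55,0,0,0,1],[-0.011,-0.003,0.65,0,0,0,1],[-0.011,-0.003,0.75,0,0,0,1],[-0.011,-0.003,0.82,0,0,0,1],[-0.011,-0.003,0.88,0,0,0,1],[-0.011,-0.003,0.924,0,0,0,1],[-0.011,-0.003,0.924,0,0,0,1],[-0.011,-0.003,0.924,0,0,0,1]]' 35
python3 -m inch '[[0,0,0,0,0,0,0.85],[0,0,0,0,0,0,0.75],[0,0,0,0,0,0,0.5],[0,0,0,0,0,0,0.5],[0,0,0,0,0,0,0.5],[0,0,0,0,0,0,0.5]]' 35
python3 -c "
from h import *
f=cam('scene'); save(f,'gr',(110,140,310,320),3); state()"
```

```text
clock: 21.45
position: [0.459, -0.4159, 0.0438]
tool_rot: [3.133, -1.223, -1.56]
force: [0.6, -0.9, 0.4]
grip_width: 0.0852
finger_force: 0.0
clock: 22.2
position: [0.459, -0.4163, 0.0441]
tool_rot: [3.134, -1.223, -1.561]
force: [-0.0, 3.6, 6.0]
grip_width: 0.0645
finger_force: 38.5
22.25 [ 0.459  -0.4163  0.0441] [ 3.134 -1.223 -1.561] [0.5 4.5 5.2] 0.0644657271305185 38.509222492575645 [-0.1   1.1   0.25  2.08  1.6   1.    1.54]
```

View pics/gr.png

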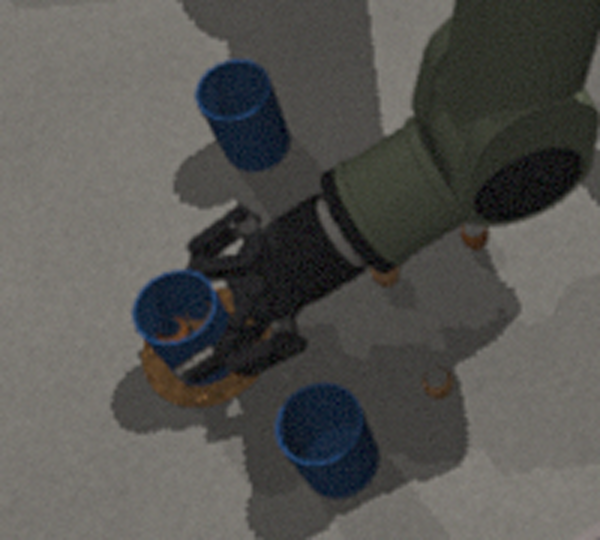

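Cup gripped. Lifting.

```bash
python3 -m inch '[[0.04,0,-0.015,0,0,0,0.5],[0.12,0,-0.044,0,0,0,0.5],[0.25,0,-0.09,0,0,0,0.5],[0.4,0,-0.146,0,0,0,0.5],[0.55,0,-0.2,0,0,0,0.5],[0.7,0,-0.255,0,0,0,0.5],[0.82,0,-0.3,0,0,0,0.5],[0.9,0,-0.328,0,0,0,0.5],[0.94,0,-0.342,0,0,0,0.5],[0.94,0,-0.342,0,0,0,0.5],[0.94,0,-0.342,0,0,0,0.5]]'
cat > pour.py <<'E'
from plan import *
s=state(); R0=R.from_euler('xyz',[3.134,-1.223,-1.561]); z=R0.apply([0,0,1]); c=np.array([.595,.345,.205]); 
print('to start',rows(c+.034*z,R0,s), 'remaining world',(c+.034*z-s['position']).round(3))
q=np.array(s['qpos']);p0=np.array(s['position'])
for t in np.linspace(.05,1,20): q,a,b=step(q,p0*(1-t)+(c+.034*z)*t,R0)
print(np.round([a,b],3),q.round(2))
E
python3 pour.py
```

```text
clock: 23.62
position: [0.4592, -0.4161, 0.2433]
tool_rot: [3.131, -1.223, -1.558]
force: [0.1, -0.3, -2.2]
grip_width: 0.0644
finger_force: 38.9
23.625 [ 0.4592 -0.4161  0.2433] [ 3.131 -1.223 -1.558] [ 0.1 -0.3 -2.2] 0.06437491357109783 38.85627452284098 [-0.16  0.67  0.33  2.15  1.47  1.02  1.96]
to start (array([-1.476, -0.688, -3.341]), array([0.   , 0.   , 0.001])) remaining world [ 0.136  0.729 -0.05 ]
[0. 0.] [-1.04  1.25  0.44  0.89  0.44  1.93  2.43]
```

```bash
python3 -m inch '[[-0.01,-0.01,-0.05,0,0,0,0.5],[-0.05,-0.03,-0.15,0,0,0,0.5],[-0.1,-0.06,-0.28,0,0,0,0.5],[-0.15,-0.085,-0.43,0,0,0,0.5],[-0.21,-0.12,-0.57,0,0,0,0.5],[-0.26,-0.145,-0.71,0,0,0,0.5],[-0.31,-0.17,-0.857,0,0,0,0.5]]'
python3 -m inch '[[-0.05,-0.03,-0.15,0,0,0,0.5],[-0.1,-0.06,-0.28,0,0,0,0.5],[-0.15,-0.085,-0.43,0,0,0,0.5],[-0.21,-0.12,-0.57,0,0,0,0.5],[-0.26,-0.145,-0.71,0,0,0,0.5],[-0.31,-0.17,-0.857,0,0,0,0.5]]'
python3 -m inch '[[-0.05,-0.03,-0.15,0,0,0,0.5],[-0.1,-0.06,-0.28,0,0,0,0.5],[-0.15,-0.085,-0.43,0,0,0,0.5],[-0.21,-0.12,-0.57,0,0,0,0.5],[-0.26,-0.145,-0.71,0,0,0,0.5],[-0.29,-0.16,-0.8,0,0,0,0.5],[-0.31,-0.17,-0.857,0,0,0,0.5],[-0.31,-0.17,-0.857,0,0,0,0.5]]'
python3 - <<'E'
from plan import *
s=state(); R0=R.from_euler('xyz',[3.134,-1.223,-1.561]); c=np.array([.595,.345,.205]); q=np.array(s['qpos'])
r=R.from_euler('z',15,degrees=True)*R0
print(rows(c+[0,0,.03]+.034*r.apply([0,0,1]),r))
for th in range(0,136,15):
    rr=R.from_euler('y',-th,degrees=True)*r; q,a,b=step(q,c+.034*rr.apply([0,0,1]),rr); print(th,np.round([a,b],3),q.round(2))
E
```

```text
clock: 24.5
position: [0.493, -0.2321, 0.2435]
tool_rot: [3.129, -1.223, -1.557]
force: [-0.1, -0.7, -2.2]
grip_width: 0.0645
finger_force: 39.0
clock: 25.25
position: [0.5263, -0.0498, 0.2435]
tool_rot: [3.128, -1.223, -1.556]
force: [0.4, 0.3, -2.4]
grip_width: 0.0642
finger_force: 39.0
clock: 26.25
position: [0.5599, 0.1315, 0.2435]
tool_rot: [3.13, -1.223, -1.557]
force: [-0.8, -0.2, -2.1]
grip_width: 0.0646
finger_force: 39.0
26.25 [0.5599 0.1315 0.2435] [ 3.13  -1.223 -1.557] [-0.8 -0.2 -2.1] 0.06455254329286186 38.99458173662424 [-0.79  0.9   0.06  1.45  0.75  1.77  2.16]
(array([-0.404, -0.22 , -0.824]), array([ 0.157,  0.001, -0.056]))
0 [0. 0.] [-0.96  1.1   0.03  1.12  0.84  1.83  2.29]
15 [0. 0.] [-1.01  1.11  0.09  1.18  0.88  1.79  2.03]
30 [0. 0.] [-1.06  1.13  0.15  1.22  0.92  1.77  1.78]
45 [0. 0.] [-1.1   1.18  0.22  1.23  0.95  1.78  1.54]
60 [0. 0.] [-1.14  1.24  0.28  1.22  0.96  1.81  1.31]
75 [0. 0.] [-1.16  1.31  0.35  1.18  0.96  1.86  1.09]
90 [0. 0.] [-1.17  1.38  0.42  1.13  0.94  1.92  0.89]
105 [0. 0.] [-1.2   1.49  0.62  1.05  0.82  1.93  0.74]
120 [0. 0.] [-1.24  1.64  0.91  0.95  0.61  1.93  0.66]
135 [0.    0.004] [-1.23  1.86  1.42  0.85  0.23  1.93  0.68]
```

```bash
python3 -m inch '[[-0.03,-0.02,-0.06,0.01,0,-0.004,0.5],[-0.08,-0.04,-0.16,0.03,0,-0.01,0.5],[-0.14,-0.08,-0.3,0.06,0,-0.02,0.5],[-0.2,-0.11,-0.43,0.08,0,-0.03,0.5],[-0.27,-0.14,-0.56,0.1,0,-0.04,0.5],[-0.33,-0.18,-0.68,0.13,0,-0.046,0.5],[-0.38,-0.2,-0.77,0.157,0.001,-0.056,0.5],[-0.404,-0.22,-0.824,0.157,0.001,-0.056,0.5],[-0.404,-0.22,-0.824,0.157,0.001,-0.056,0.5],[-0.404,-0.22,-0.824,0.157,0.001,-0.056,0.5]]'
python3 - <<'E'
from plan import *
s=state(); R0=R.from_euler('xyz',[3.134,-1.223,-1.561]); c=np.array([.595,.345,.205]); q=np.array(s['qpos'])
for th in range(0,141,10):
    psi=15*(1-th/90) 
    rr=R.from_euler('y',-th,degrees=True)*R.from_euler('z',psi,degrees=True)*R0; p=c+.034*rr.apply([0,0,1]); q,a,b=step(q,p,rr)
    print(th,*[list(x) for x in rows(p,rr)],np.round([a,b],3),q.round(2))
f=cam('scene'); w=cloud(f); H,S,V=cv2.split(cv2.cvtColor(f['img'],cv2.COLOR_RGB2HSV))
m=(H>100)&(H<125)&(S>100)&(w[...,1]>.2); print('cup',np.nanmin(w[m],0),np.nanmax(w[m],0))
E
```

```text
clock: 27.5
position: [0.6036, 0.3131, 0.2241]
tool_rot: [3.136, -1.224, -1.301]
force: [-0.7, -0.2, -1.7]
grip_width: 0.0643
finger_force: 39.0
27.5 [0.6036 0.3131 0.2241] [ 3.136 -1.224 -1.301] [-0.7 -0.2 -1.7] 0.06431706753493734 39.02107112109661 [-0.96  1.06  0.03  1.13  0.85  1.85  2.31]
0 [np.float64(-0.146), np.float64(-0.0), np.float64(0.047)] [np.float64(0.0), np.float64(-0.001), np.float64(-0.0)] [0. 0.] [-0.95  1.1   0.02  1.12  0.84  1.83  2.29]
10 [np.float64(-0.139), np.float64(-0.005), np.float64(0.047)] [np.float64(0.019), np.float64(0.027), np.float64(0.107)] [0. 0.] [-0.98  1.11  0.06  1.14  0.85  1.82  2.12]
20 [np.float64(-0.131), np.float64(-0.008), np.float64(0.046)] [np.float64(0.039), np.float64(0.051), np.float64(0.215)] [0. 0.] [-1.01  1.12  0.1   1.15  0.86  1.82  1.95]
30 [np.float64(-0.124), np.float64(-0.011), np.float64(0.045)] [np.float64(0.06), np.float64(0.072), np.float64(0.324)] [0. 0.] [-1.04  1.14  0.14  1.16  0.87  1.81  1.78]
40 [np.float64(-0.117), np.float64(-0.012), np.float64(0.044)] [np.float64(0.081), np.float64(0.09), np.float64(0.433)]
[... 1159 characters left out ...]
at64(0.286), np.float64(0.127), np.float64(1.193)] [0. 0.] [-1.19  1.32  0.46  1.14  0.81  1.81  0.48]
120 [np.float64(-0.073), np.float64(-0.014), np.float64(0.03)] [np.float64(0.327), np.float64(0.119), np.float64(1.298)] [0. 0.] [-1.2   1.34  0.5   1.13  0.8   1.81  0.32]
130 [np.float64(-0.067), np.float64(-0.013), np.float64(0.027)] [np.float64(0.372), np.float64(0.108), np.float64(1.402)] [0. 0.] [-1.21  1.37  0.54  1.12  0.79  1.82  0.16]
140 [np.float64(-0.061), np.float64(-0.012), np.float64(0.024)] [np.float64(0.422), np.float64(0.094), np.float64(1.504)] [0. 0.] [-1.23  1.4   0.58  1.11  0.77  1.82  0.01]
cup [-0.07065389  0.30649539  0.02417573] [0.68900691 0.97361352 0.47684794]
```

```bash
python3 - <<'E'
from plan import *
for n in('scene','top'):
    f=cam(n); w=cloud(f); H,S,V=cv2.split(cv2.cvtColor(f['img'],cv2.COLOR_RGB2HSV))
    m=(H>100)&(H<125)&(S>100)&(w[...,1]>.25)&(w[...,1]<.45)&(w[...,0]>.45)&(w[...,0]<.7)&(w[...,2]>.255); print('cup rim',m.sum(),np.nanmin(w[m],0),np.nanmax(w[m],0))
E
python3 -m inch '[[0,0,0,0.01,0.015,0.05,0.5],[-0.02,-0.002,0.005,0.019,0.027,0.107,0.5],[-0.03,-0.005,0.01,0.039,0.051,0.215,0.5],[-0.04,-0.008,0.02,0.06,0.072,0.324,0.5],[-0.06,-0.01,0.03,0.081,0.09,0.433,0.5],[-0.08,-0.012,0.03,0.104,0.105,0.542,0.5],[-0.104,-0.014,0.041,0.129,0.117,0.652,0.5],[-0.104,-0.014,0.041,0.14,0.12,0.7,0.5],[-0.104,-0.014,0.041,0.14,0.12,0.7,0.5]]'
python3 - <<'E'
from plan import *
s=state(); R0=R.from_euler('xyz',[3.134,-1.223,-1.561]); c=np.array([.595,.345,.205])
for th in range(70,146,15):
    psi=15*(1-th/90) 
    rr=R.from_euler('y',-th,degrees=True)*R.from_euler('z',psi,degrees=True)*R0; p=c+.034*rr.apply([0,0,1])
    print(th,*[[float(v) for v in x] for x in rows(p,rr)])
f=cam('scene'); save(f,'p1',(340,60,560,240),3)
E
```

```text
cup rim 406 [0.54242177 0.30664942 0.2550171 ] [0.63016772 0.43676403 0.28900883]
cup rim 19 [0.56502706 0.31080241 0.26714145] [0.60453958 0.36695928 0.27949902]
clock: 28.78
position: [0.6064, 0.3134, 0.2015]
tool_rot: [-1.664, -0.447, -2.754]
force: [0.1, -0.9, -1.3]
grip_width: 0.0641
finger_force: 39.0
28.775 [0.6064 0.3134 0.2015] [-1.664 -0.447 -2.754] [ 0.1 -0.9 -1.3] 0.06413563458590413 38.99859108030796 [-1.11  1.21  0.28  1.16  0.86  1.81  1.21]
70 [0.003, -0.006, 0.001] [0.012, 0.005, 0.062]
85 [0.007, -0.014, 0.001] [0.043, 0.011, 0.228]
100 [0.01, -0.021, 0.0] [0.075, 0.01, 0.394]
115 [0.014, -0.028, -0.001] [0.11, 0.002, 0.559]
130 [0.019, -0.036, -0.003] [0.148, -0.013, 0.723]
145 [0.025, -0.044, -0.005] [0.19, -0.036, 0.885]
```

View pics/p1.png

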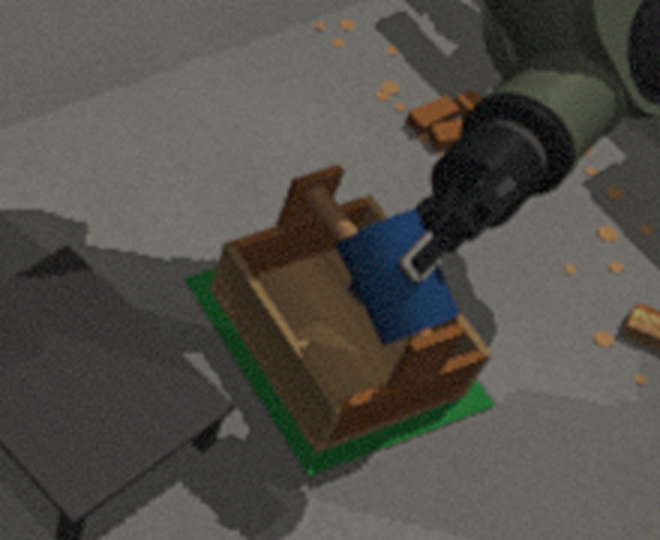

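```bash
python3 -m inch '[[0.003,-0.006,-0.01,0.012,0.005,0.062,0.5],[0.003,-0.006,-0.02,0.018,0.006,0.09,0.5],[0.004,-0.008,-0.02,0.024,0.007,0.12,0.5],[0.004,-0.01,-0.02,0.03,0.008,0.15,0.5],[0.005,-0.012,-0.02,0.034,0.01,0.18,0.5],[0.006,-0.013,-0.02,0.04,0.011,0.21,0.5],[0.007,-0.014,-0.02,0.046,0.011,0.24,0.5],[0.008,-0.016,-0.02,0.052,0.011,0.27,0.5],[0.008,-0.018,-0.02,0.058,0.011,0.3,0.5],[0.009,-0.019,-0.02,0.063,0.01,0.33,0.5],[0.01,-0.02,-0.02,0.069,0.01,0.36,0.5],[0.01,-0.021,-0.02,0.075,0.01,0.394,0.5],[0.011,-0.023,-0.02,0.082,0.008,0.43,0.5],[0.012,-0.025,-0.02,0.09,0.006,0.465,0.5],[0.013,-0.026,-0.02,0.1,0.004,0.51,0.5],[0.014,-0.028,-0.02,0.11,0.002,0.559,0.5],[0.016,-0.03,-0.02,0.12,-0.003,0.61,0.5],[0.017,-0.033,-0.02,0.134,-0.008,0.665,0.5],[0.019,-0.036,-0.02,0.148,-0.013,0.723,0.5],[0.019,-0.036,-0.02,0.148,-0.013,0.723,0.5]]'
python3 - <<'E'
from plan import *
s=state(); f=cam('scene'); save(f,'p2',(340,60,560,240),3)
E
```

```text
clock: 31.32
position: [0.6052, 0.3164, 0.2101]
tool_rot: [-1.395, 0.683, -2.691]
force: [-0.7, 0.4, -2.9]
grip_width: 0.0644
finger_force: 39.1
31.325 [0.6052 0.3164 0.2101] [-1.395  0.683 -2.691] [-0.7  0.4 -2.9] 0.06436634247444883 39.14528466761112 [-1.22  1.37  0.54  1.11  0.79  1.82  0.16]
```

View pics/p2.png

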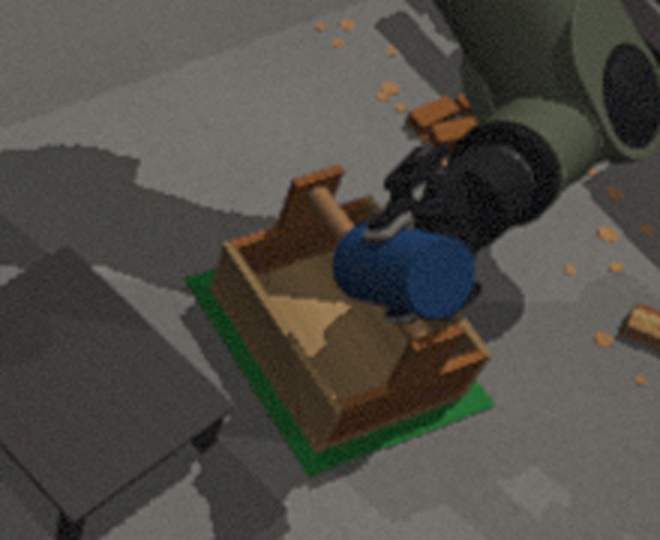

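```bash
cat > kn.py <<'E'
from plan import *
from scipy import ndimage as ni
def bumps():
    for n in('scene','top'):
        f=cam(n); w=cloud(f); H,S,V=cv2.split(cv2.cvtColor(f['img'],cv2.COLOR_RGB2HSV)); X,Y,Zz=w[...,0],w[...,1],w[...,2]
        a=np.radians(-3.2); dx,dy=X-.5405,Y-.388; lx=dx*np.cos(a)+dy*np.sin(a); ly=-dx*np.sin(a)+dy*np.cos(a)
        fl=(abs(lx)<.085)&(abs(ly)<.068); b=fl&(Zz>.021)&(Zz<.06); L,k=ni.label(b)
        print(n,'floor px',(fl&(Zz<.02)).sum(),'bump px',b.sum(),[(int((L==i).sum()),np.round([lx[L==i].mean(),ly[L==i].mean(),Zz[L==i].max()],3).tolist()) for i in range(1,k+1) if (L==i).sum()>5])
        o=(Zz>.01)&(Zz<.035)&(X>.3)&(X<.9)&(Y<.55)&(Y>-.45)&~((abs(lx)<.11)&(abs(ly)<.09))&(H<25)&(S>70); L,k=ni.label(o)
        print('  outside',[(int((L==i).sum()),np.round(w[L==i].mean(0),3).tolist()) for i in range(1,k+1) if (L==i).sum()>8])
if __name__=='__main__': bumps(); state()
E
python3 -m inch '[[0,0,0,0,0,0,0.5],[0,0,0,0,0,0,0.5],[0,0,0,0,0,0,0.5],[0,0,0,0,0,0,0.5]]'; python3 kn.py
```

```text
clock: 31.88
position: [0.6051, 0.3165, 0.2102]
tool_rot: [-1.394, 0.685, -2.69]
force: [-0.1, -1.7, -2.3]
grip_width: 0.065
finger_force: 39.1
scene floor px 1198 bump px 4 []
  outside [(34, [0.463, -0.141, 0.019]), (34, [0.464, -0.224, 0.018]), (36, [0.581, -0.22, 0.02]), (471, [0.736, -0.382, 0.03]), (186, [0.683, -0.384, 0.034]), (16, [0.661, -0.397, 0.033]), (759, [0.765, -0.289, 0.024]), (29, [0.675, -0.415, 0.033]), (29, [0.7, -0.415, 0.034]), (52, [0.718, -0.387, 0.033]), (17, [0.724, -0.381, 0.034]), (20, [0.715, -0.409, 0.033]), (9, [0.714, -0.422, 0.034]), (9, [0.728, -0.405, 0.033]), (29, [0.744, -0.423, 0.034])]
top floor px 1309 bump px 24 [(12, [-0.076, -0.051, 0.038])]
  outside [(306, [0.76, -0.283, 0.024]), (320, [0.699, -0.381, 0.03]), (11, [0.756, -0.402, 0.032]), (15, [0.752, -0.383, 0.032]), (11, [0.756, -0.42, 0.032]), (14, [0.742, -0.417, 0.032]), (9, [0.669, -0.373, 0.032]), (15, [0.569, -0.211, 0.019]), (12, [0.452, -0.214, 0.019]), (11, [0.45, -0.131, 0.02])]
31.975 [0.6051 0.3165 0.2102] [-1.394  0.685 -2.69 ] [-0.  -0.3 -2.9] 0.0643456498406807 39.15245521813631 [-1.22  1.37  0.54  1.11  0.79  1.82  0.16]
```

```bash
cat > th.py <<'E'
from plan import *
import sys
s=state(); R0=R.from_euler('xyz',[3.134,-1.223,-1.561]); c=np.array([.58,.35,.21]); q=np.array(s['qpos'])
for th in map(int,sys.argv[1:]):
    psi=15*(1-th/90); rr=R.from_euler('y',-th,degrees=True)*R.from_euler('z',psi,degrees=True)*R0; p=c+.034*rr.apply([0,0,1]); q,a,b=step(q,p,rr)
    print(th,*[[float(v) for v in x] for x in rows(p,rr)],np.round([a,b],3),q.round(2))
E
python3 th.py 120 135 145 155 165
```

```text
31.975 [0.6051 0.3165 0.2102] [-1.394  0.685 -2.69 ] [-0.  -0.3 -2.9] 0.0643456498406807 39.15245521813631 [-1.22  1.37  0.54  1.11  0.79  1.82  0.16]
120 [0.035, -0.055, -0.028] [-0.02, 0.011, -0.111] [0. 0.] [-1.22  1.33  0.49  1.16  0.79  1.82  0.31]
135 [0.03, -0.063, -0.028] [0.01, -0.007, 0.055] [0. 0.] [-1.24  1.37  0.56  1.14  0.77  1.83  0.07]
145 [0.026, -0.069, -0.028] [0.03, -0.023, 0.164] [0. 0.] [-1.25  1.4   0.6   1.13  0.76  1.83 -0.08]
155 [0.023, -0.076, -0.029] [0.051, -0.042, 0.273] [0. 0.] [-1.26  1.44  0.64  1.12  0.74  1.84 -0.23]
165 [0.021, -0.083, -0.03] [0.072, -0.064, 0.382] [0. 0.] [-1.27  1.48  0.69  1.1   0.73  1.86 -0.38]
```

```bash
python3 -m inch '[[0.028,-0.066,-0.028,0.02,-0.015,0.11,0.5],[0.026,-0.069,-0.028,0.03,-0.023,0.164,0.5],[0.025,-0.072,-0.028,0.04,-0.03,0.22,0.5],[0.023,-0.076,-0.029,0.051,-0.042,0.273,0.5],[0.023,-0.076,-0.029,0.051,-0.042,0.273,0.5],[0.022,-0.08,-0.03,0.062,-0.053,0.33,0.5],[0.021,-0.083,-0.03,0.072,-0.064,0.382,0.5],[0.021,-0.083,-0.03,0.072,-0.064,0.382,0.5],[0.021,-0.083,-0.03,0.072,-0.064,0.382,0.5],[0.021,-0.083,-0.03,0.072,-0.064,0.382,0.5]]'; python3 kn.py
python3 - <<'E'
from plan import *
f=cam('scene'); save(f,'p3',(340,60,560,240),3)
E
```

```text
clock: 33.22
position: [0.5897, 0.3189, 0.2196]
tool_rot: [-0.748, 1.185, -2.058]
force: [0.1, 0.9, -2.4]
grip_width: 0.064
finger_force: 39.2
scene floor px 1086 bump px 110 [(21, [-0.062, 0.023, 0.033]), (8, [-0.035, -0.042, 0.033]), (65, [0.005, -0.006, 0.04]), (9, [0.046, 0.035, 0.034])]
  outside [(36, [0.463, -0.141, 0.019]), (33, [0.464, -0.224, 0.018]), (36, [0.58, -0.22, 0.019]), (720, [0.718, -0.384, 0.031]), (20, [0.664, -0.374, 0.033]), (743, [0.765, -0.289, 0.024]), (18, [0.668, -0.414, 0.034]), (14, [0.721, -0.384, 0.033]), (10, [0.718, -0.399, 0.033]), (58, [0.734, -0.402, 0.034]), (34, [0.729, -0.42, 0.033]), (27, [0.747, -0.422, 0.034]), (10, [0.753, -0.411, 0.034])]
top floor px 1048 bump px 159 [(17, [0.054, 0.044, 0.042]), (57, [0.0, 0.001, 0.042]), (35, [-0.003, -0.053, 0.043]), (17, [-0.049, -0.049, 0.038]), (12, [-0.073, -0.054, 0.038])]
  outside [(309, [0.76, -0.283, 0.024]), (197, [0.697, -0.369, 0.028]), (43, [0.75, -0.394, 0.032]), (148, [0.703, -0.399, 0.032]), (15, [0.568, -0.211, 0.02]), (12, [0.452, -0.214, 0.02]), (11, [0.449, -0.131, 0.02])]
33.325 [0.5897 0.3188 0.2195] [-0.746  1.185 -2.057] [ 0.9  0.1 -1. ] 0.06442572543737239 39.214834570884705 [-1.28  1.48  0.7   1.09  0.72  1.86 -0.38]
```

View pics/p3.png

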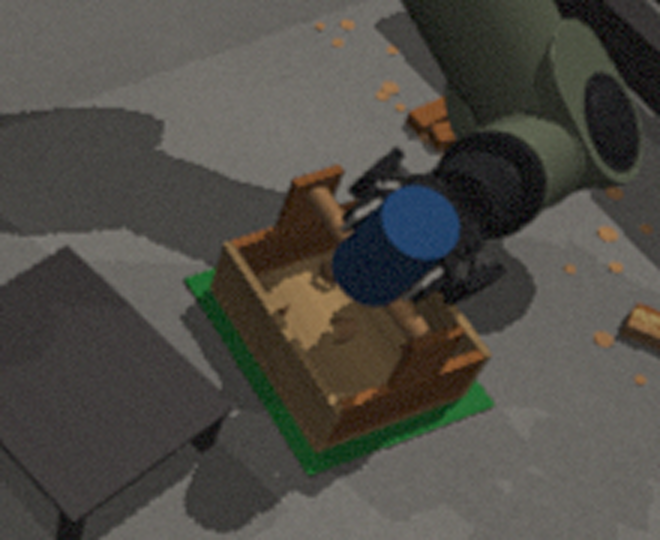

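Knobs now lie in the caddy at (320,275) and (345,325), and none are outside. A short shake to be sure, then I turn the cup back.

```bash
python3 -m inch '[[0.05,0,0,0,0,0,0.5],[-0.02,0,0,0,0,0,0.5],[0.05,0,0,0,0,0,0.5],[-0.02,0,0,0,0,0,0.5],[0.05,0,0,0,0,0,0.5],[0,0,0,0,0,0,0.5],[0,0,0,0,0,0,0.5],[0,0,0,0,0,0,0.5]]'; python3 kn.py | grep -v outside
sed -i 's/\[.58,.35,.21\]/[.595,.35,.23]/' th.py; python3 th.py 130 95 60 30 0
```

```text
clock: 34.38
position: [0.5897, 0.3189, 0.2196]
tool_rot: [-0.744, 1.186, -2.054]
force: [0.2, -0.3, -1.8]
grip_width: 0.0643
finger_force: 39.2
scene floor px 1101 bump px 101 [(20, [-0.063, 0.022, 0.036]), (7, [-0.035, -0.042, 0.034]), (61, [0.004, -0.003, 0.038]), (6, [0.045, 0.037, 0.034])]
top floor px 1050 bump px 149 [(19, [0.055, 0.045, 0.041]), (51, [-0.001, -0.001, 0.042]), (37, [-0.003, -0.052, 0.043]), (17, [-0.049, -0.049, 0.042]), (10, [-0.073, -0.055, 0.036])]
34.475 [0.5896 0.3188 0.2194] [-0.744  1.185 -2.055] [ 0.3  1.5 -2.3] 0.06407073125735559 39.22009862959385 [-1.28  1.48  0.71  1.1   0.72  1.85 -0.38]
34.475 [0.5896 0.3188 0.2194] [-0.744  1.185 -2.055] [ 0.3  1.5 -2.3] 0.06407073125735559 39.22009862959385 [-1.28  1.48  0.71  1.1   0.72  1.85 -0.38]
130 [-0.084, 0.058, 0.047] [-0.072, 0.063, -0.382] [0. 0.] [-1.23  1.35  0.57  1.13  0.79  1.82  0.2 ]
95 [-0.066, 0.065, 0.043] [-0.158, 0.088, -0.766] [0. 0.] [-1.18  1.25  0.43  1.14  0.82  1.81  0.76]
60 [-0.047, 0.069, 0.037] [-0.27, 0.073, -1.145] [0. 0.] [-1.12  1.18  0.3   1.15  0.85  1.82  1.33]
30 [-0.029, 0.071, 0.029] [-0.399, 0.029, -1.457] [0. 0.] [-1.06  1.12  0.18  1.15  0.85  1.82  1.82]
0 [-0.008, 0.066, 0.017] [-0.572, -0.045, -1.747] [0. 0.] [-0.97  1.07  0.06  1.11  0.82  1.85  2.33]
```

```bash
python3 -m inch '[[-0.04,0.02,0.03,-0.02,0.02,-0.1,0.5],[-0.07,0.05,0.04,-0.04,0.04,-0.2,0.5],[-0.08,0.058,0.047,-0.06,0.055,-0.3,0.5],[-0.08,0.058,0.047,-0.08,0.065,-0.4,0.5],[-0.075,0.06,0.045,-0.1,0.074,-0.5,0.5],[-0.07,0.062,0.045,-0.12,0.08,-0.6,0.5],[-0.068,0.065,0.043,-0.14,0.085,-0.7,0.5],[-0.066,0.065,0.043,-0.158,0.088,-0.766,0.5],[-0.066,0.065,0.043,-0.158,0.088,-0.766,0.5],[-0.066,0.065,0.043,-0.158,0.088,-0.766,0.5]]'
python3 th.py 60 30 0
```

```text
clock: 35.72
position: [0.6066, 0.318, 0.2305]
tool_rot: [-1.552, 0.086, -2.792]
force: [-0.2, 0.0, -2.1]
grip_width: 0.0646
finger_force: 39.2
35.725 [0.6066 0.318  0.2305] [-1.552  0.086 -2.792] [-0.2  0.  -2.1] 0.06464673443224267 39.18702553957701 [-1.18  1.25  0.43  1.14  0.83  1.81  0.75]
60 [0.002, 0.019, -0.001] [-0.074, -0.015, -0.389] [0. 0.] [-1.12  1.18  0.29  1.15  0.85  1.82  1.33]
30 [0.007, 0.038, -0.005] [-0.145, -0.059, -0.716] [0. 0.] [-1.05  1.12  0.18  1.15  0.85  1.82  1.82]
0 [0.019, 0.059, -0.012] [-0.233, -0.133, -1.034] [0. 0.] [-0.97  1.07  0.06  1.11  0.83  1.85  2.33]
```

```bash
python3 -m inch '[[0,0.005,0,-0.02,-0.004,-0.1,0.5],[0,0.01,0,-0.04,-0.008,-0.2,0.5],[0.001,0.015,0,-0.055,-0.011,-0.3,0.5],[0.002,0.019,-0.001,-0.074,-0.015,-0.389,0.5],[0.003,0.025,-0.002,-0.095,-0.03,-0.49,0.5],[0.005,0.03,-0.003,-0.12,-0.045,-0.6,0.5],[0.007,0.038,-0.005,-0.145,-0.059,-0.716,0.5],[0.007,0.038,-0.005,-0.145,-0.059,-0.716,0.5],[0.007,0.038,-0.005,-0.145,-0.059,-0.716,0.5]]'
cat > ret.py <<'E'
from plan import *
s=state(); R0=R.from_euler('xyz',[3.134,-1.223,-1.561]); q=np.array(s['qpos'])
for p in([.58,.2,.26],[.56,.12,.26],[.52,-.07,.26],[.49,-.25,.26],[.4545,-.4143,.15],[.4545,-.4143,.0445]):
    print(p,*[[float(v) for v in x] for x in rows(p,R0)])
E
python3 ret.py
```

```text
clock: 36.85
position: [0.6055, 0.3186, 0.2225]
tool_rot: [-1.976, -1.006, -2.468]
force: [0.3, 0.2, -1.7]
grip_width: 0.0642
finger_force: 39.2
36.85 [0.6055 0.3186 0.2225] [-1.976 -1.006 -2.468] [ 0.3  0.2 -1.7] 0.06423347299115477 39.19866979122162 [-1.06  1.12  0.18  1.15  0.86  1.82  1.81]
[0.58, 0.2, 0.26] [0.41, 0.121, 0.47] [-0.215, -0.031, -0.277]
[0.56, 0.12, 0.26] [0.585, 0.277, 0.809] [-0.215, -0.031, -0.277]
[0.52, -0.07, 0.26] [0.986, 0.614, 1.626] [-0.215, -0.031, -0.277]
[0.49, -0.25, 0.26] [1.35, 0.901, 2.412] [-0.215, -0.031, -0.277]
[0.4545, -0.4143, 0.15] [1.234, 1.467, 3.233] [-0.215, -0.031, -0.277]
[0.4545, -0.4143, 0.0445] [0.788, 1.727, 3.345] [-0.215, -0.031, -0.277]
```

```bash
python3 -m inch '[[0.1,0.03,0.06,-0.03,-0.005,-0.04,0.5],[0.2,0.07,0.2,-0.08,-0.01,-0.1,0.5],[0.3,0.12,0.35,-0.13,-0.02,-0.16,0.5],[0.4,0.17,0.5,-0.18,-0.026,-0.22,0.5],[0.5,0.22,0.65,-0.215,-0.031,-0.277,0.5],[0.585,0.277,0.809,-0.215,-0.031,-0.277,0.5],[0.585,0.277,0.809,-0.215,-0.031,-0.277,0.5]]'
python3 -m inch '[[0.05,0.03,0.14,0,0,0,0.5],[0.1,0.06,0.28,0,0,0,0.5],[0.15,0.09,0.42,0,0,0,0.5],[0.2,0.12,0.56,0,0,0,0.5],[0.25,0.15,0.7,0,0,0,0.5],[0.303,0.176,0.837,0,0,0,0.5]]'
python3 -m inch '[[0.05,0.03,0.14,0,0,0,0.5],[0.1,0.06,0.28,0,0,0,0.5],[0.15,0.09,0.42,0,0,0,0.5],[0.2,0.12,0.56,0,0,0,0.5],[0.25,0.15,0.7,0,0,0,0.5],[0.303,0.176,0.837,0,0,0,0.5],[0.303,0.176,0.837,0,0,0,0.5]]'
python3 ret.py
python3 - <<'E'
from plan import *
from scipy import ndimage as ni
# cup interior + rim while held
for n in('scene','top'):
    f=cam(n); w=cloud(f); H,S,V=cv2.split(cv2.cvtColor(f['img'],cv2.COLOR_RGB2HSV)); save(f,'ret_'+n,(140,130,460,310),2)
    p=bot.observe()['position']; b=(abs(w[...,0]-p[0])<.05)&(abs(w[...,1]-p[1]-.031)<.05)&(w[...,2]>.17)
    bl=b&(H>100)&(H<125)&(S>100); rim=bl&(w[...,2]>np.nanpercentile(w[bl][:,2],98)-.008); print(n,'rim',np.nanpercentile(w[bl][:,2],98),(w[rim].min(0)+w[rim].max(0))/2,np.ptp(w[rim],axis=0))
    print(' brown in cup',(b&(H<25)&(S>70)&(V>40)).sum())
E
```

```text
clock: 37.72
position: [0.5601, 0.1172, 0.2612]
tool_rot: [3.132, -1.226, -1.562]
force: [0.4, 0.6, -1.0]
grip_width: 0.0644
finger_force: 39.6
clock: 38.48
position: [0.5259, -0.0584, 0.2605]
tool_rot: [3.129, -1.224, -1.555]
force: [1.2, -0.3, -1.4]
grip_width: 0.0645
finger_force: 39.6
clock: 39.35
position: [0.4908, -0.2377, 0.2612]
tool_rot: [3.128, -1.225, -1.557]
force: [-0.1, 0.6, -1.2]
grip_width: 0.0646
finger_force: 39.6
39.35 [ 0.4908 -0.2377  0.2612] [ 3.128 -1.225 -1.557] [-0.1  0.6 -1.2] 0.06457709570388329 39.61612220853567 [-0.46  0.64  0.24  2.07  1.11  1.25  2.07]
[0.58, 0.2, 0.26] [-0.746, -0.449, -2.057] [0.001, -0.001, 0.001]
[0.56, 0.12, 0.26] [-0.611, -0.348, -1.681] [0.001, -0.001, 0.001]
[0.52, -0.07, 0.26] [-0.29, -0.147, -0.787] [0.001, -0.001, 0.001]
[0.49, -0.25, 0.26] [0.015, 0.004, 0.06] [0.001, -0.001, 0.001]
[0.4545, -0.4143, 0.15] [-0.224, 0.18, 1.019] [0.001, -0.001, 0.001]
[0.4545, -0.4143, 0.0445] [-0.721, 0.177, 1.198] [0.001, -0.001, 0.001]
scene rim 0.31102368313724194 [ 0.49161789 -0.20805884  0.30811313] [0.06801414 0.06400076 0.00978401]
 brown in cup 0
top rim 0.3123718357054631 [ 0.49205092 -0.20349476  0.30974324] [0.06539615 0.06259462 0.01030023]
 brown in cup 0
```

View pics/ret_top.png

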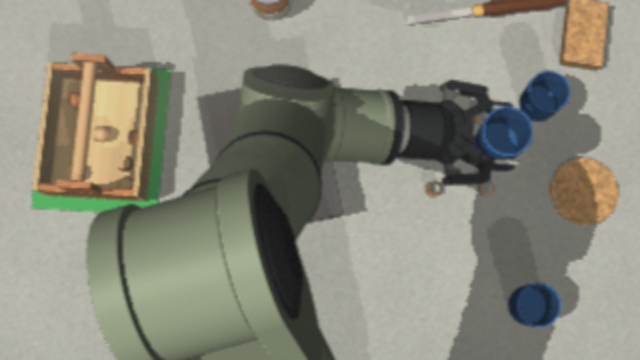

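The cup at (505,133) is empty, several knobs show in the caddy, and the coaster at (585,190) is bare. I re-measure the coaster now that it is fully visible.

```bash
python3 - <<'E'
from plan import *
from scipy import ndimage as ni
C=[]
for n in('scene','top'):
    ff=cam(n); ww=cloud(ff); h,s,v=cv2.split(cv2.cvtColor(ff['img'],cv2.COLOR_RGB2HSV))
    cw=(h>4)&(h<25)&(s>80)&(ww[...,2]<.015)&(abs(ww[...,1]+.385)<.08)&(abs(ww[...,0]-.455)<.08)
    c=max(cv2.findContours(cw.astype(np.uint8),0,1)[0],key=cv2.contourArea).reshape(-1,2); P=np.array([ray(ff,*p,.004)[:2] for p in c],np.float32)
    print(n,cv2.minEnclosingCircle(P),cv2.fitEllipse(P)); C.append(cv2.fitEllipse(P)[0])
C=np.mean(C,0); print(C); R0=R.from_euler('xyz',[3.134,-1.223,-1.561])
for z in(.15,.0455): print(*[[float(v) for v in x] for x in rows([C[0]-.001,C[1]-.032,z],R0)])
E
```

```text
scene ((0.4540616273880005, -0.3843924403190613), 0.05509943142533302) ((0.45432549715042114, -0.3849540948867798), (0.10673616081476212, 0.10737650841474533), 116.8334732055664)
top ((0.45407259464263916, -0.38082948327064514), 0.05427301302552223) ((0.4543663561344147, -0.3807503879070282), (0.10476922988891602, 0.10522900521755219), 15.664026260375977)
[ 0.45434593 -0.38285224]
[-0.216, 0.195, 1.032] [-0.001, -0.0, 0.003]
[-0.707, 0.192, 1.21] [-0.001, -0.0, 0.003]
```

```bash
python3 -m inch '[[-0.02,0.02,0.1,0,0,0,0.5],[-0.05,0.05,0.25,0,0,0,0.5],[-0.08,0.08,0.4,0,0,0,0.5],[-0.12,0.11,0.55,0,0,0,0.5],[-0.15,0.14,0.7,0,0,0,0.5],[-0.18,0.17,0.85,0,0,0,0.5],[-0.2,0.19,0.95,0,0,0,0.5],[-0.216,0.195,1,0,0,0,0.5],[-0.216,0.195,1,0,0,0,0.5]]'
python3 - <<'E'
from plan import *
s=state(); R0=R.from_euler('xyz',[3.134,-1.223,-1.561])
for z in(.06,.0465,.0445): print(*[[float(v) for v in x] for x in rows([.4533,-.4148,z],R0)])
E
```

```text
clock: 40.67
position: [0.4521, -0.4101, 0.1521]
tool_rot: [3.119, -1.223, -1.546]
force: [0.2, -0.4, -1.2]
grip_width: 0.0645
finger_force: 39.6
40.675 [ 0.4521 -0.4101  0.1521] [ 3.119 -1.223 -1.546] [ 0.2 -0.4 -1.2] 0.06452272565721824 39.61316764354706 [-0.18  0.88  0.34  2.17  1.53  0.96  1.72]
[-0.425, -0.01, 0.179] [0.001, -0.0, 0.003]
[-0.488, -0.01, 0.202] [0.001, -0.0, 0.003]
[-0.497, -0.01, 0.206] [0.001, -0.0, 0.003]
```

```bash
python3 -m inch '[[-0.1,-0.003,0.04,0,0,0,0.5],[-0.2,-0.005,0.08,0,0,0,0.5],[-0.3,-0.008,0.12,0,0,0,0.5],[-0.38,-0.01,0.16,0.001,0,0.003,0.5],[-0.425,-0.01,0.179,0.001,0,0.003,0.5],[-0.46,-0.01,0.192,0.001,0,0.003,0.5],[-0.48,-0.01,0.199,0.001,0,0.003,0.5],[-0.488,-0.01,0.202,0.001,0,0.003,0.5],[-0.493,-0.01,0.204,0.001,0,0.003,0.5],[-0.493,-0.01,0.204,0.001,0,0.003,0.5]]'
```

```text
clock: 41.92
position: [0.4537, -0.4147, 0.0461]
tool_rot: [3.137, -1.223, -1.562]
force: [0.2, 0.5, -0.7]
grip_width: 0.0643
finger_force: 39.6
```

```bash
python3 -m inch '[[-0.004,0,0.002,0,0,0,0.5],[-0.009,0,0.003,0,0,0,0.5],[-0.009,0,0.003,0,0,0,0.5],[-0.009,0,0.003,0,0,0,0.5]]'
```

```text
clock: 42.42
position: [0.4537, -0.4146, 0.0441]
tool_rot: [3.136, -1.223, -1.562]
force: [0.2, -0.6, 0.8]
grip_width: 0.0648
finger_force: 39.6
```

```bash
python3 -m inch '[[0,0,0,0,0,0,0.8],[0,0,0,0,0,0,0.9],[0,0,0,0,0,0,1],[0,0,0,0,0,0,1],[0,0,0,0,0,0,1],[0,0,-0.05,0,0,0,1],[0,0,-0.15,0,0,0,1],[0,0,-0.3,0,0,0,1],[0,0,-0.5,0,0,0,1],[0,0,-0.7,0,0,0,1],[0.1,0,-0.8,0,0,0,1],[0.3,0,-0.9,0,0,0,1],[0.6,0,-1,0,0,0,1],[0.9,0,-1,0,0,0,1],[0.9,0,-1,0,0,0,1]]'
python3 - <<'E'
from plan import *
s=state()
for n in('scene','top'):
    f=cam(n); w=cloud(f); H,S,V=cv2.split(cv2.cvtColor(f['img'],cv2.COLOR_RGB2HSV))
    bl=(abs(w[...,0]-.454)<.05)&(abs(w[...,1]+.383)<.05)&(w[...,2]>.08)&(w[...,2]<.11); print(n,'rim',(w[bl].min(0)+w[bl].max(0))/2,np.ptp(w[bl],axis=0))
rd=R.from_euler('xyz',[np.pi,0,np.pi]); print(rows([.456,-.2,.25],rd),'yaw pi')
for y in(180,150,120,90,60,0,-90):
    q,a,b=step(np.array([.3,.6,0,1.8,0,.7,1]),np.array([.4565,-.2208,.06]),R.from_euler('xyz',[180,0,y],degrees=True)); print(y,np.round([a,b],3),q.round(2))
E
python3 kn.py
```

```text
clock: 44.3
position: [0.4532, -0.2886, 0.2847]
tool_rot: [-3.13, -1.222, -1.58]
force: [0.4, -0.1, -1.5]
grip_width: 0.0855
finger_force: 0.0
44.3 [ 0.4532 -0.2886  0.2847] [-3.13  -1.222 -1.58 ] [ 0.4 -0.1 -1.5] 0.085461155607618 0.0 [-0.38  0.55  0.25  2.18  1.21  1.21  2.05]
scene rim [ 0.45538428 -0.38429919  0.0889114 ] [0.06759816 0.06476869 0.01742099]
top rim [ 0.45395588 -0.38196653  0.09035726] [0.06498294 0.06517131 0.02041699]
(array([-0.297, -0.014, -0.356]), array([-0.605, -0.603,  0.865])) yaw pi
180 [0. 0.] [ 0.55  0.6  -0.29  2.02  0.31  0.56  1.62]
150 [0. 0.] [ 0.46  0.59 -0.17  2.03  0.18  0.54  1.21]
120 [0. 0.] [ 0.3   0.59  0.04  2.03 -0.05  0.52  0.9 ]
90 [0. 0.] [ 0.2   0.6   0.19  2.04 -0.22  0.52  0.54]
60 [0. 0.] [ 0.09  0.62  0.33  2.05 -0.39  0.53  0.18]
0 [0. 0.] [-0.09  0.7   0.61  2.05 -0.7   0.6  -0.57]
-90 [0. 0.] [ 1.18  0.99 -1.3   1.99  1.1   1.13  2.52]
scene floor px 1234 bump px 119 [(39, [-0.058, 0.026, 0.037]), (8, [-0.034, -0.043, 0.035]), (60, [0.004, -0.004, 0.037]), (6, [0.045, 0.036, 0.033])]
  outside [(33, [0.463, -0.141, 0.02]), (33, [0.465, -0.225, 0.018]), (39, [0.581, -0.22, 0.019]), (533, [0.725, -0.379, 0.031]), (13, [0.659, -0.409, 0.034]), (56, [0.678, -0.392, 0.034]), (746, [0.765, -0.289, 0.024]), (74, [0.684, -0.413, 0.033]), (162, [0.724, -0.413, 0.033]), (71, [0.738, -0.397, 0.034]), (20, [0.742, -0.38, 0.034]), (10, [0.749, -0.388, 0.034])]
top floor px 1415 bump px 179 [(44, [0.051, 0.047, 0.042]), (56, [-0.001, -0.001, 0.042]), (38, [-0.003, -0.053, 0.042]), (17, [-0.049, -0.049, 0.035]), (10, [-0.073, -0.055, 0.039])]
  outside [(309, [0.76, -0.284, 0.024]), (384, [0.707, -0.383, 0.03]), (20, [0.692, -0.409, 0.031])]
44.5 [ 0.4536 -0.2872  0.2805] [ 3.132 -1.223 -1.557] [-0.   0.7 -1. ] 0.08528858750431212 0.0 [-0.38  0.56  0.25  2.18  1.21  1.21  2.05]
```

Cup stands empty on the coaster, within 1–2 mm of centre. Next I turn the tool down for the loose knobs.

```bash
python3 -m inch '[[-0.03,0,-0.04,-0.06,-0.06,0.086,1],[-0.06,0,-0.08,-0.12,-0.12,0.17,1],[-0.09,0,-0.12,-0.18,-0.18,0.26,1],[-0.12,0,-0.16,-0.24,-0.24,0.345,1],[-0.15,0,-0.2,-0.3,-0.3,0.43,1],[-0.18,0,-0.24,-0.36,-0.36,0.52,0.6],[-0.21,0,-0.28,-0.42,-0.42,0.6,0.6],[-0.24,-0.01,-0.32,-0.48,-0.48,0.69,0.6],[-0.27,-0.014,-0.356,-0.55,-0.55,0.78,0.6],[-0.297,-0.014,-0.356,-0.605,-0.603,0.865,0.6],[-0.297,-0.014,-0.356,-0.605,-0.603,0.865,0.6],[-0.297,-0.014,-0.356,-0.605,-0.603,0.865,0.6]]' 30
python3 -m inch '[[0,0,0,0,0,0.1,0.6],[0,0,0,0,0,0.2,0.6],[0,0,0,0,0,0.3,0.6],[0,0,0,0,0,0.4,0.6],[0,0,0,0,0,0.5,0.6],[0,0,0,0,0,0.6,0.6],[0,0,0,0,0,0.7,0.6],[0,0,0,0,0,0.8,0.6],[0,0,0,0,0,0.9,0.6],[0,0,0,0,0,1,0.6],[0,0,0,0,0,1,0.6],[0,0,0,0,0,1,0.6]]'
cat > knobs.py <<'E'
from plan import *
from scipy import ndimage as ni
# mean of both views' brown-blob ray centres at mid height
def loose():
    out={}
    for n in('scene','top'):
        f=cam(n); w=cloud(f); X,Y,Zz=w[...,0],w[...,1],w[...,2]
        o=(Zz>.009)&(Zz<.034)&(X>.36)&(X<.64)&(Y<.05)&(Y>-.28); L,k=ni.label(o); out[n]=[]
        for i in range(1,k+1):
            m=L==i
            if 8<m.sum()<70:
                v,u=ni.center_of_mass(m); out[n].append(ray(f,u,v,.014)[:2].round(4).tolist()+[int(m.sum()),round(float(Zz[m].max()),3)])
        print(n,out[n])
loose()
s=state()
for k in([.456,-.137],[.4565,-.2208],[.574,-.2165]): print(k,*[[float(v) for v in x] for x in rows(k+[.10],R.from_euler('xyz',[np.pi,0,np.pi/2]),s)])
E
python3 knobs.py; python3 tip.py|grep tz
```

```text
clock: 46.0
position: [0.4559, -0.2003, 0.2491]
tool_rot: [-3.139, -0.004, -3.14]
force: [0.1, 0.1, 0.3]
grip_width: 0.0511
finger_force: 0.0
clock: 47.5
position: [0.4563, -0.2, 0.2495]
tool_rot: [-3.139, 0.002, 1.576]
force: [-0.6, 0.4, 0.3]
grip_width: 0.0515
finger_force: 0.0
scene [[0.4211, 0.0166, 31, 0.033], [0.4607, -0.2236, 39, 0.024], [0.5073, -0.1344, 38, 0.026], [0.5789, -0.2198, 43, 0.026]]
top [[0.5697, -0.2105, 14, 0.025], [0.4972, -0.1302, 21, 0.027]]
47.6 [ 0.4561 -0.2004  0.2496] [-3.140e+00  2.000e-03  1.574e+00] [ 0.6 -0.  -0.3] 0.05127141532377613 0.0 [-0.16  0.33  0.58  1.92 -0.22  0.96  0.53]
[0.456, -0.137] [0.319, 0.001, 0.748] [-0.001, 0.001, 0.002]
[0.4565, -0.2208] [-0.1, 0.003, 0.748] [-0.001, 0.001, 0.002]
[0.574, -0.2165] [-0.081, 0.59, 0.747] [-0.001, 0.001, 0.002]
  tz-0.06 n11 x -0.014..0.009 y 0.035..0.057
  tz-0.04 n8 x -0.009..0.005 y -0.015..0.040
  tz-0.03 n25 x -0.011..0.007 y -0.025..0.040
  tz-0.02 n16 x -0.012..0.009 y -0.010..0.039
```

Knob A has been knocked aside, to about (0.502, -0.132). Picking B first.

```bash
python3 -m inch '[[-0.05,0.002,0.2,0,0,0,0.6],[-0.1,0.003,0.45,0,0,0,0.6],[-0.1,0.003,0.7,0,0,0,0.6],[-0.1,0.003,0.748,0,0,0,0.6],[-0.1,0.003,0.748,0,0,0,0.6]]'
python3 -m inch '[[0,0,0.12,0,0,0,0.6],[0,0,0.25,0,0,0,0.6],[0,0,0.35,0,0,0,0.6],[0,0,0.43,0,0,0,0.6],[0,0,0.48,0,0,0,0.6],[0,0,0.515,0,0,0,0.6],[0,0,0.515,0,0,0,0.6],[0,0,0.515,0,0,0,0.2],[0,0,0.515,0,0,0,0.1],[0,0,0.515,0,0,0,0.1],[0,0,0.515,0,0,0,0.1],[0,0,0.515,0,0,0,0.1]]' 30
```

```text
clock: 48.32
position: [0.4567, -0.2212, 0.1009]
tool_rot: [-3.14, 0.002, 1.57]
force: [0.1, -0.4, 0.9]
grip_width: 0.0508
finger_force: 0.0
clock: 49.82
position: [0.4566, -0.2212, -0.0023]
tool_rot: [-3.141, 0.002, 1.57]
force: [-1.1, 0.3, 6.2]
grip_width: 0.0233
finger_force: 29.1
```

```bash
python3 -m inch '[[0,0,-0.1,0,0,0,0.1],[0,0,-0.35,0,0,0,0.1],[0,0,-0.6,0,0,0,0.1],[0,0,-0.85,0,0,0,0.1],[0.03,0.01,-1,0,0,0,0.1],[0.15,0.04,-1,0,0,0,0.1]]'
python3 -m inch '[[0.2,0.05,-0.1,0,0,0,0.1],[0.4,0.1,-0.2,0,0,0,0.1],[0.6,0.14,-0.25,0,0,0,0.1],[0.8,0.18,-0.25,0,0,0,0.1],[1,0.22,-0.25,0,0,0,0.1]]'
python3 -m inch '[[0.2,0.05,0,0,0,0,0.1],[0.4,0.1,0,0,0,0,0.1],[0.6,0.14,0,0,0,0,0.1],[0.8,0.18,0,0,0,0,0.1],[1,0.22,0,0,0,0,0.1],[1,0.22,0,0,0,0,0.1]]'
cat > drop.py <<'E'
from plan import *
import sys
s=state(); print(*[[float(v) for v in x] for x in rows([float(a) for a in sys.argv[1:4]],R.from_euler('xyz',[180,0,float(sys.argv[4])],degrees=True),s)])
E
python3 drop.py .583 .344 .065 90
```

```text
clock: 50.58
position: [0.4654, -0.1916, 0.1996]
tool_rot: [3.138, 0.002, 1.568]
force: [0.0, 0.6, -0.9]
grip_width: 0.023
finger_force: 29.7
clock: 51.2
position: [0.5088, 0.0107, 0.2472]
tool_rot: [-3.141, 0.001, 1.57]
force: [0.9, 0.4, -0.4]
grip_width: 0.023
finger_force: 29.7
clock: 51.95
position: [0.5526, 0.2124, 0.246]
tool_rot: [-3.14, 0.001, 1.574]
force: [-0.3, -0.8, -0.8]
grip_width: 0.0229
finger_force: 29.7
51.95 [0.5526 0.2124 0.246 ] [-3.140e+00  1.000e-03  1.574e+00] [-0.3 -0.8 -0.8] 0.022869763913650018 29.66569472104311 [-0.82  0.49  0.51  1.68 -0.27  1.04 -0.22]
[0.659, 0.156, 0.904] [-0.001, 0.001, 0.002]
```

```bash
python3 -m inch '[[0.2,0.05,0,0,0,0,0.1],[0.4,0.1,0,0,0,0,0.1],[0.6,0.14,0,0,0,0,0.1],[0.659,0.156,0.1,0,0,0,0.1],[0.659,0.156,0.3,0,0,0,0.1],[0.659,0.156,0.5,0,0,0,0.1],[0.659,0.156,0.7,0,0,0,0.1],[0.659,0.156,0.82,0,0,0,0.1],[0.659,0.156,0.904,0,0,0,0.1],[0.659,0.156,0.904,0,0,0,0.1],[0.659,0.156,0.904,0,0,0,0.4],[0.659,0.156,0.904,0,0,0,0.6],[0.659,0.156,0.904,0,0,0,0.6],[0.659,0.156,0.904,0,0,0,0.6],[0.659,0.156,0.7,0,0,0,0.6],[0.659,0.156,0.4,0,0,0,0.6],[0.659,0.156,0.1,0,0,0,0.6],[0.4,0.1,0,0,0,0,0.6],[0.1,0,0,0,0,0,0.6],[-0.2,-0.05,0,0,0,0,0.6]]'
python3 -m inch '[[-0.2,-0.02,0,0,0,0,0.6],[-0.5,-0.05,0,0,0,0,0.6],[-0.8,-0.1,0,0,0,0,0.6],[-1,-0.15,0,0,0,0,0.6],[-1,-0.15,0,0,0,0,0.6],[-1,-0.15,0,0,0,0,0.6]]'
python3 kn.py; python3 knobs.py; python3 drop.py .502 -.132 .05 90
```

```text
clock: 54.45
position: [0.5419, 0.1678, 0.2469]
tool_rot: [-3.141, 0.001, 1.571]
force: [1.6, -0.3, -0.8]
grip_width: 0.0514
finger_force: 0.0
clock: 55.2
position: [0.513, -0.0301, 0.2469]
tool_rot: [-3.141, 0.001, 1.57]
force: [-0.2, 0.1, -0.1]
grip_width: 0.0511
finger_force: 0.0
scene floor px 1216 bump px 126 [(37, [-0.059, 0.027, 0.035]), (8, [-0.034, -0.043, 0.039]), (60, [0.004, -0.004, 0.039]), (6, [0.046, 0.035, 0.036]), (8, [0.057, -0.042, 0.035])]
  outside [(32, [0.509, -0.134, 0.019]), (33, [0.581, -0.222, 0.019]), (609, [0.717, -0.381, 0.031]), (26, [0.661, -0.398, 0.033]), (758, [0.765, -0.289, 0.024]), (12, [0.667, -0.403, 0.034]), (27, [0.7, -0.393, 0.034]), (23, [0.704, -0.415, 0.034]), (12, [0.698, -0.419, 0.033]), (77, [0.724, -0.397, 0.034]), (13, [0.717, -0.42, 0.033]), (13, [0.726, -0.416, 0.034]), (10, [0.741, -0.404, 0.034]), (10, [0.747, -0.413, 0.034]), (9, [0.756, -0.404, 0.034])]
top floor px 1390 bump px 211 [(44, [0.051, 0.047, 0.04]), (30, [0.046, -0.048, 0.041]), (55, [-0.001, -0.001, 0.04]), (38, [-0.003, -0.053, 0.042]), (16, [-0.049, -0.049, 0.041
[... 400 characters left out ...]

scene [[0.4213, 0.0168, 30, 0.033], [0.5074, -0.1343, 41, 0.025], [0.5789, -0.2198, 43, 0.026]]
top [[0.5687, -0.213, 18, 0.027], [0.4972, -0.1302, 21, 0.028]]
55.4 [ 0.5129 -0.0298  0.2467] [-3.140e+00  2.000e-03  1.572e+00] [ 0.3 -1.   0.1] 0.05109349619116963 0.0 [-0.5   0.36  0.58  1.88 -0.24  0.96  0.18]
[0.456, -0.137] [-0.535, -0.284, 0.735] [-0.001, 0.001, 0.001]
[0.4565, -0.2208] [-0.954, -0.282, 0.735] [-0.001, 0.001, 0.001]
[0.574, -0.2165] [-0.933, 0.306, 0.735] [-0.001, 0.001, 0.001]
55.4 [ 0.5129 -0.0298  0.2467] [-3.140e+00  2.000e-03  1.572e+00] [ 0.3 -1.   0.1] 0.05109349619116963 0.0 [-0.5   0.36  0.58  1.88 -0.24  0.96  0.18]
[-0.509, -0.054, 0.984] [-0.001, 0.001, 0.001]
```

Knob B landed in the caddy (new bump at local 46,-48 mm). Now A.

```bash
python3 -m inch '[[-0.2,-0.02,0.2,0,0,0,0.6],[-0.4,-0.04,0.4,0,0,0,0.6],[-0.509,-0.054,0.6,0,0,0,0.6],[-0.509,-0.054,0.8,0,0,0,0.6],[-0.509,-0.054,0.93,0,0,0,0.6],[-0.509,-0.054,0.984,0,0,0,0.6],[-0.509,-0.054,0.984,0,0,0,0.6]]'
python3 -m inch '[[0,0,0.1,0,0,0,0.6],[0,0,0.18,0,0,0,0.6],[0,0,0.24,0,0,0,0.6],[0,0,0.265,0,0,0,0.6],[0,0,0.265,0,0,0,0.6],[0,0,0.265,0,0,0,0.2],[0,0,0.265,0,0,0,0.1],[0,0,0.265,0,0,0,0.1],[0,0,0.265,0,0,0,0.1],[0,0,0.265,0,0,0,0.1],[0,0,0.1,0,0,0,0.1],[0,0,-0.2,0,0,0,0.1],[0,0,-0.5,0,0,0,0.1],[0,0,-0.8,0,0,0,0.1],[0.15,0.02,-0.98,0,0,0,0.1],[0.4,0.05,-0.98,0,0,0,0.1],[0.6,0.08,-0.98,0,0,0,0.1],[0.6,0.08,-0.98,0,0,0,0.1]]' 30
python3 drop.py .583 .344 .065 90
```

```text
clock: 56.28
position: [0.5017, -0.1326, 0.0501]
tool_rot: [-3.14, 0.002, 1.57]
force: [-0.3, 0.4, -1.1]
grip_width: 0.0513
finger_force: 0.0
clock: 58.52
position: [0.5182, -0.0094, 0.246]
tool_rot: [-3.141, 0.001, 1.575]
force: [0.2, -0.0, -0.4]
grip_width: 0.023
finger_force: 29.7
58.525 [ 0.5182 -0.0094  0.246 ] [-3.141e+00  1.000e-03  1.575e+00] [ 0.2 -0.  -0.4] 0.023042681110102353 29.712165668606758 [-0.54  0.38  0.59  1.87 -0.25  0.97  0.16]
[1.767, 0.332, 0.904] [-0.001, 0.0, 0.002]
```

```bash
python3 -m inch '[[0.2,0.01,0,0,0,0,0.1],[0.4,0.02,0,0,0,0,0.1],[0.6,0.03,0,0,0,0,0.1],[0.8,0.04,0,0,0,0,0.1],[1,0.05,0,0,0,0,0.1]]'
python3 -m inch '[[0.2,0.01,0,0,0,0,0.1],[0.4,0.02,0,0,0,0,0.1],[0.6,0.03,0,0,0,0,0.1],[0.8,0.04,0,0,0,0,0.1],[0.95,0.05,0,0,0,0,0.1],[0.95,0.05,0,0,0,0,0.1]]'
python3 drop.py .538 .431 .065 90
```

```text
clock: 59.15
position: [0.5282, 0.1878, 0.2459]
tool_rot: [-3.141, 0.002, 1.569]
force: [0.1, -0.6, 0.5]
grip_width: 0.0229
finger_force: 29.7
clock: 59.9
position: [0.538, 0.3788, 0.2448]
tool_rot: [-3.14, 0.002, 1.572]
force: [-0.2, 0.0, -0.8]
grip_width: 0.0233
finger_force: 29.7
59.9 [0.538  0.3788 0.2448] [-3.140e+00  2.000e-03  1.572e+00] [-0.2  0.  -0.8] 0.023325508918620137 29.71161961555481 [-1.02  0.61  0.51  1.5  -0.31  1.12 -0.45]
[0.263, 0.002, 0.898] [-0.001, 0.001, 0.001]
```

```bash
python3 -m inch '[[0.15,0,0,0,0,0,0.1],[0.263,0.002,0.05,0,0,0,0.1],[0.263,0.002,0.25,0,0,0,0.1],[0.263,0.002,0.5,0,0,0,0.1],[0.263,0.002,0.7,0,0,0,0.1],[0.263,0.002,0.83,0,0,0,0.1],[0.263,0.002,0.898,0,0,0,0.1],[0.263,0.002,0.898,0,0,0,0.1],[0.263,0.002,0.898,0,0,0,0.4],[0.263,0.002,0.898,0,0,0,0.6],[0.263,0.002,0.898,0,0,0,0.6],[0.263,0.002,0.898,0,0,0,0.6],[0.263,0.002,0.7,0,0,0,0.6],[0.263,0.002,0.4,0,0,0,0.6],[0.263,0.002,0.1,0,0,0,0.6],[0.1,0,0,0,0,0,0.6],[-0.2,0,0,0,0,0,0.6],[-0.5,0,0,0,0,0,0.6],[-0.8,0,0,0,0,0,0.6],[-1,0,0,0,0,0,0.6]]'
python3 -m inch '[[-0.3,0.03,0,0,0,0,0.6],[-0.6,0.06,0,0,0,0,0.6],[-0.8,0.1,0,0,0,0,0.6],[-1,0.12,0,0,0,0,0.6],[-1,0.12,0,0,0,0,0.6]]'
python3 kn.py; python3 knobs.py|head -2; python3 drop.py .574 -.2165 .05 90
```

```text
clock: 62.4
position: [0.538, 0.1746, 0.2461]
tool_rot: [-3.141, 0.002, 1.568]
force: [0.8, 0.5, -0.4]
grip_width: 0.0513
finger_force: 0.0
clock: 63.02
position: [0.5619, -0.0259, 0.2463]
tool_rot: [-3.141, 0.003, 1.565]
force: [0.2, 0.2, -0.1]
grip_width: 0.0512
finger_force: 0.0
scene floor px 1179 bump px 160 [(35, [-0.059, 0.027, 0.035]), (36, [0.002, 0.035, 0.034]), (8, [-0.035, -0.042, 0.033]), (60, [0.004, -0.004, 0.039]), (6, [0.045, 0.036, 0.034]), (8, [0.057, -0.042, 0.035])]
  outside [(38, [0.581, -0.22, 0.019]), (526, [0.738, -0.383, 0.031]), (11, [0.665, -0.365, 0.034]), (86, [0.674, -0.381, 0.034]), (14, [0.663, -0.395, 0.034]), (9, [0.658, -0.404, 0.034]), (743, [0.765, -0.288, 0.024]), (66, [0.687, -0.396, 0.034]), (18, [0.672, -0.414, 0.034]), (17, [0.701, -0.379, 0.034]), (44, [0.693, -0.414, 0.033]), (11, [0.698, -0.402, 0.034]), (13, [0.72, -0.385, 0.034]), (83, [0.719, -0.408, 0.034]), (14, [0.732, -0.385, 0.034]), (9, [0.73, -0.425, 0.032]), (13, [0.74, -0.418, 0.033])]
top floor px 1372 bump px 219 [(43, [0.051, 0.047, 0.044]), (23, [0.047, -0.051, 0.041]), (55, [-0.001, -0.001, 0.042]), (38, [-0.003, -0.053, 0.041]), (7, [-0.013, 0.044, 0.037]), (17, [-0.049, -0.049, 0.036]), (10, [-0.073, -0.055, 0.037])]
  outside [(314, [0.76, -0.283, 0.024]), (308, [0.699, -0.376, 0.029]), (79, [0.744, -0.408, 0.032]), (15, [0.741, -0.381, 0.032]), (20, [0.694, -0.412, 0.032]), (10, [0.668, -0.408, 0.033]), (12, [0.566, -0.212, 0.02])]
63.125 [ 0.5619 -0.0224  0.246 ] [-3.141e+00  1.000e-03  1.570e+00] [-0.4  0.6 -0.3] 0.05135414615868297 0.0 [-0.47  0.45  0.57  1.76 -0.28  1.01  0.2 ]
scene [[0.4214, 0.0175, 29, 0.032], [0.5787, -0.22, 42, 0.025]]
top [[0.5687, -0.213, 18, 0.025]]
63.225 [ 0.5619 -0.0214  0.2459] [-3.140e+00  1.000e-03  1.571e+00] [0.5 0.4 0.4] 0.051270939684009725 0.0 [-0.48  0.45  0.57  1.76 -0.28  1.01  0.2 ]
[-0.974, 0.061, 0.981] [-0.001, 0.001, 0.0]
```

```bash
python3 -m inch '[[-0.25,0.02,0.1,0,0,0,0.6],[-0.5,0.03,0.3,0,0,0,0.6],[-0.75,0.05,0.5,0,0,0,0.6],[-0.974,0.061,0.7,0,0,0,0.6],[-0.974,0.061,0.85,0,0,0,0.6],[-0.974,0.061,0.95,0,0,0,0.6],[-0.974,0.061,0.981,0,0,0,0.6],[-0.974,0.061,0.981,0,0,0,0.6]]'
python3 -m inch '[[0,0,0.1,0,0,0,0.6],[0,0,0.18,0,0,0,0.6],[0,0,0.24,0,0,0,0.6],[0,0,0.265,0,0,0,0.6],[0,0,0.265,0,0,0,0.6],[0,0,0.265,0,0,0,0.2],[0,0,0.265,0,0,0,0.1],[0,0,0.265,0,0,0,0.1],[0,0,0.265,0,0,0,0.1],[0,0,0.265,0,0,0,0.1],[0,0,0.1,0,0,0,0.1],[0,0,-0.2,0,0,0,0.1],[0,0,-0.5,0,0,0,0.1],[0,0,-0.8,0,0,0,0.1],[0.15,0,-0.98,0,0,0,0.1],[0.4,0,-0.98,0,0,0,0.1],[0.7,0,-0.98,0,0,0,0.1],[1,0,-0.98,0,0,0,0.1]]' 30
python3 -m inch '[[0.2,0,0,0,0,0,0.1],[0.4,0,0,0,0,0,0.1],[0.6,0,0,0,0,0,0.1],[0.8,0,0,0,0,0,0.1],[1,0,0,0,0,0,0.1],[1,0,0,0,0,0,0.1]]'
python3 drop.py .558 .345 .065 90
```

```text
clock: 64.22
position: [0.5744, -0.2169, 0.0506]
tool_rot: [-3.141, 0.002, 1.571]
force: [-0.4, 0.7, -0.3]
grip_width: 0.0512
finger_force: 0.0
clock: 66.47
position: [0.5739, -0.0155, 0.2461]
tool_rot: [-3.141, 0.001, 1.57]
force: [0.7, -0.9, 0.7]
grip_width: 0.0233
finger_force: 29.7
clock: 67.22
position: [0.5737, 0.1861, 0.245]
tool_rot: [-3.14, 0.001, 1.575]
force: [0.3, -0.6, 0.5]
grip_width: 0.0229
finger_force: 29.7
67.225 [0.5737 0.1861 0.245 ] [-3.140e+00  1.000e-03  1.575e+00] [ 0.3 -0.6  0.5] 0.022886980534844316 29.702880844124593 [-0.78  0.52  0.54  1.66 -0.3   1.05 -0.14]
[0.796, -0.074, 0.899] [-0.001, 0.001, 0.002]
```

```bash
python3 -m inch '[[0.2,-0.02,0,0,0,0,0.1],[0.4,-0.04,0,0,0,0,0.1],[0.6,-0.06,0,0,0,0,0.1],[0.81,-0.074,0.05,0,0,0,0.1],[0.81,-0.074,0.25,0,0,0,0.1],[0.81,-0.074,0.5,0,0,0,0.1],[0.81,-0.074,0.7,0,0,0,0.1],[0.81,-0.074,0.83,0,0,0,0.1],[0.81,-0.074,0.899,0,0,0,0.1],[0.81,-0.074,0.899,0,0,0,0.1],[0.81,-0.074,0.899,0,0,0,0.4],[0.81,-0.074,0.899,0,0,0,0.6],[0.81,-0.074,0.899,0,0,0,0.6],[0.81,-0.074,0.899,0,0,0,0.6],[0.81,-0.074,0.7,0,0,0,0.6],[0.81,-0.074,0.4,0,0,0,0.6],[0.81,-0.074,0.1,0,0,0,0.6],[0.6,-0.06,0,0,0,0,0.6],[0.3,0,0,0,0,0,0.6],[0,0,0,0,0,0,0.6]]'
python3 -m inch '[[-0.3,0,-0.1,0,0,0,0.6],[-0.6,0,-0.3,0,0,0,0.6],[-0.8,0,-0.3,0,0,0,0.6],[-0.8,0,-0.3,0,0,0,0.6]]'
python3 kn.py; python3 cad.py 0.004; python3 - <<'E'
from plan import *
f=cam('scene'); g=cam('top'); save(f,'end',None,1.25)
i=np.hstack([f['img'][60:250,330:530],g['img'][140:330,140:340]])[:,:,::-1]; cv2.imwrite('pics/end2.png',cv2.resize(i,None,fx=2,fy=2,interpolation=cv2.INTER_CUBIC))
for n,f in(('scene',f),('top',g)):
    w=cloud(f); bl=(abs(w[...,0]-.454)<.05)&(abs(w[...,1]+.383)<.05)&(w[...,2]>.08)&(w[...,2]<.11); print(n,'rim',(w[bl].min(0)+w[bl].max(0))/2)
E
```

```text
clock: 69.72
position: [0.5746, 0.1808, 0.2457]
tool_rot: [-3.141, 0.002, 1.57]
force: [1.6, -0.1, -0.7]
grip_width: 0.0514
finger_force: 0.0
clock: 70.22
position: [0.5742, 0.0186, 0.3068]
tool_rot: [3.141, 0.002, 1.564]
force: [0.6, 0.7, -0.2]
grip_width: 0.0512
finger_force: 0.0
scene floor px 1166 bump px 178 [(36, [-0.059, 0.027, 0.035]), (37, [0.003, 0.035, 0.035]), (8, [-0.034, -0.043, 0.036]), (62, [0.004, -0.004, 0.038]), (6, [0.045, 0.037, 0.033]), (10, [0.034, -0.043, 0.036]), (9, [0.058, -0.043, 0.035])]
  outside [(361, [0.738, -0.377, 0.03]), (18, [0.665, -0.372, 0.033]), (378, [0.694, -0.392, 0.034]), (753, [0.765, -0.289, 0.024]), (10, [0.692, -0.404, 0.034]), (22, [0.714, -0.416, 0.034]), (22, [0.737, -0.376, 0.033]), (28, [0.728, -0.421, 0.033]), (63, [0.743, -0.401, 0.034]), (33, [0.747, -0.422, 0.033])]
top floor px 1342 bump px 243 [(44, [0.051, 0.047, 0.044]), (21, [0.044, -0.051, 0.036]), (57, [0.004, -0.051, 0.043]), (55, [-0.001, -0.001, 0.041]), (7, [-0.013, 0.044, 0.036]), (16, [-0.049, -0.049, 0.037]), (11, [-0.073, -0.054, 0.039])]
  outside [(307, [0.76,
[... 189 characters left out ...]
.033])]
70.325 [0.5742 0.0229 0.3057] [-3.141e+00  1.000e-03  1.570e+00] [ 0.   0.8 -0.3] 0.05116524287806905 0.0 [-0.57  0.42  0.6   1.65 -0.25  1.15  0.1 ]
70.325 [0.5742 0.0229 0.3057] [-3.141e+00  1.000e-03  1.570e+00] [ 0.   0.8 -0.3] 0.05116524287806905 0.0 [-0.57  0.42  0.6   1.65 -0.25  1.15  0.1 ]
scene 962 ((0.5401427745819092, 0.38816773891448975), (0.16397947072982788, 0.20562951266765594), 86.28841400146484)
[0.2105157  0.17379798 0.01781395]
top 674 ((0.5399441719055176, 0.390072226524353), (0.16244123876094818, 0.2008008062839508), 87.03685760498047)
[0.20726834 0.1703795  0.01758148]
scene rim [ 0.45499658 -0.38438052  0.08810139]
top rim [ 0.4540443  -0.38154634  0.08909348]
```

View pics/end.png

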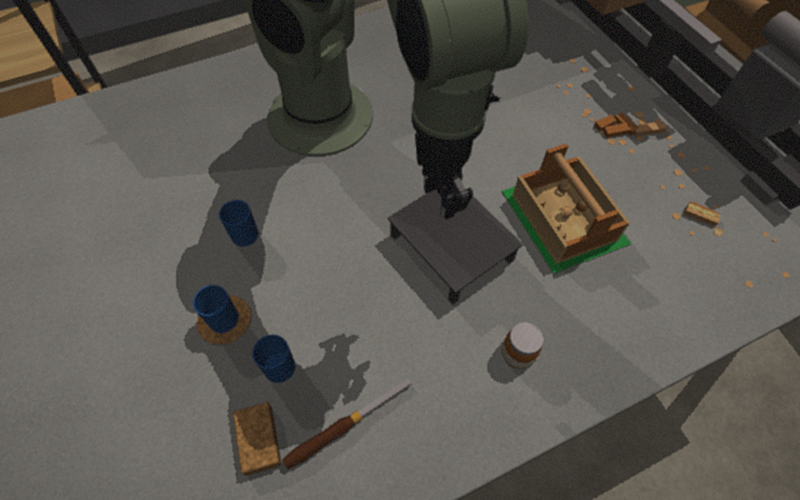

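View pics/end2.png

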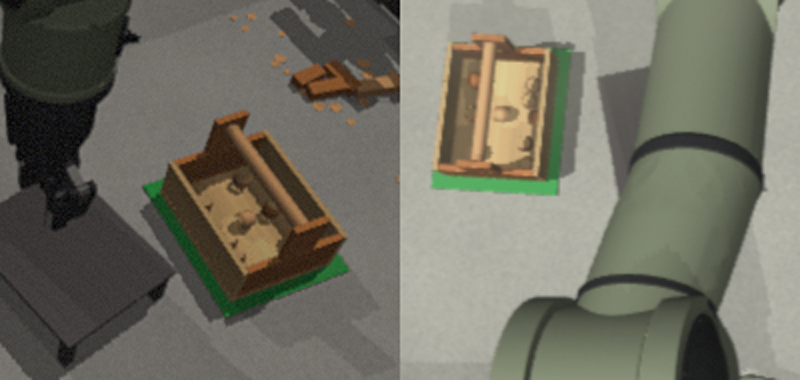

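The end view shows the caddy centred on the mat at (570,210) with the knobs inside. The empty cup stands on its coaster at (217,312), the bench is clear, and the gouge, jar and sanding block are where they started.

```bash
python3 -c "
from h import *
print(bot.job_done())"
```

```text
the job is handed in; nothing more can be done
None
```

I handed the job in at about 70 s on the robot clock: the caddy stands flat in the middle of the mat with the poured knobs and all three loose ones inside, the empty cup is upright in the middle of its coaster, and the gouge, wax jar and sanding block look undisturbed; the first handle grasp missed and pressed on the rod with about 69 N at the fingertips, and no verdict came back.

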